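# Put the microscope filter kit away

### The job

Put the filter kit away: set the two black filter cubes that stand on the open desk (not the pair at the far right by the control panel), right way up and either one in either bay, into the grey bay block and press each down until it is flush with the block's top, then slide the steel bar by its knob all the way over them. Stand every flat white filter case upright on one of its long thin edges on the grey ledge strip, wholly on the strip, free-standing and not leaning. Leave the bottle, the little blue-lidded box and the dust cap alone.

Things in the scene. Friction and masses are not known exactly. Their poses are not given: they have to be found in the camera images.
- case_a: flat rectangular filter case, white plastic with a plain blue label on one broad face: 60 mm long (its x), 46 mm wide (its y), 16 mm thick (its z); 50 g; origin at its very centre. Starts flat on the desk, broad face down. It may be absent (then None).
- case_b: flat rectangular filter case, white plastic with a plain green label on one broad face: 60 mm long (its x), 46 mm wide (its y), 16 mm thick (its z); 50 g; origin at its very centre. Starts flat on the desk, broad face down. It may be absent (then None).
- case_c: flat rectangular filter case, white plastic with a plain orange label on one broad face: 60 mm long (its x), 46 mm wide (its y), 16 mm thick (its z); 50 g; origin at its very centre. Starts flat on the desk, broad face down. It may be absent (then None).
- cube_green: black filter cube with a round green window in one side; solid body 34 mm (its x, from -18 to +16 mm of the origin) by 40 mm (its y) by 36 mm high (its z), the window ring standing about 3 mm beyond it on x only; 90 g; origin on the underside, 1 mm towards +x from the middle of the solid body. Grip it by the two faces across y, near the top.
- cube_orange: black filter cube with a round orange window in one side; solid body 34 mm (its x, from -18 to +16 mm of the origin) by 40 mm (its y) by 36 mm high (its z), the window ring standing about 3 mm beyond it on x only; 90 g; origin on the underside, 1 mm towards +x from the middle of the solid body. Grip it by the two faces across y, near the top.
- file_ledge: fixed grey plastic strip, 110 mm (its x) by 170 mm (its y), flat top 6 mm above the desk, no rim; origin at the centre of its underside. All cases fit on it side by side, 45 mm apart along its y, each long edge along its x.
- bay_block: fixed grey block, 58 mm (its x) by 152 mm (its y) with the aluminium end rails, the rails reaching 75 mm to -x of the origin; top 41 mm above the desk, rails 44.5 mm. Two square bays open at the top, 38 mm (x) by 44 mm (y), centred 31 mm to +y and -y of the origin; the x walls have open gaps 28 mm wide in the middle for the cubes' windows. Origin at the centre of its underside, midway between the bays; z up.
- bay_l (a point): centre of the mouth of the +y bay, in the plane of the block's top (41 mm above the desk)
- bay_r (a point): centre of the mouth of the -y bay, in the plane of the block's top (41 mm above the desk)
- lifter_l (a joint): travel (m) of the stiff orange floor plate of the +y bay: 0 raised (plate top 18 mm above the desk, a cube set on it stands 13 mm proud), 0.014 pressed right down (cube flush). Takes about 4 N to push, stays where it is pushed, has no spring.
- lifter_r (a joint): the same for the -y bay
- bar (a joint): travel (m) of the steel retaining bar towards the block's +x: 0 drawn back 45 mm to -x of the bays' centre line, 0.045 shut over the middle of the bays (end stop). Starts near 0; 1.5 N friction, stays where left. Its underside is 45 mm above the desk, so it cannot pass a cube that stands proud.
- bar_knob (a point): centre of the top of the bar's black upright knob, 16 mm in diameter and 26 mm tall; knob top 76 mm above the desk, its foot 50 mm
- monitor: the computer screen on its stand, fixed; origin on the desk under its stand, front towards its -x. The screen is a slab 714 mm wide (its y) whose front is 50 mm to -x of the origin and whose lower edge is 125 mm above the desk: an obstacle for a leaning wrist. So is the side trolley to the left of the desk, taller than the desk, from about 0.45 m left of the robot's axis.
- mount_bottle: small brown bottle with a white cap, 26 mm across, 62 mm tall; a bystander; origin at the centre of its underside
- coverslip_box: small white box with a blue lid, 30x30x16 mm; a bystander; origin at the centre of its underside
- dust_cap: black round cap, 36 mm across, 12 mm high; a bystander; origin at the centre of its underside
Not all that is in view belongs to the job. What is shaped like the case_a but purple or red is not meant.

How it is judged:
On the way:
1. both cubes pressed flush into the bays, the bar not yet over them (z of cube_green in the frame of bay_block between 0.001 and 0.0068 m and angle between each of cube_green, cube_orange's own z axis and vertical below 0.08 rad and (horizontal distance between cube_green and bay_l below 0.006 m or horizontal distance between cube_green and bay_r below 0.006 m) and z of cube_orange in the frame of bay_block between 0.001 and 0.0068 m and (horizontal distance between cube_orange and bay_l below 0.006 m or horizontal distance between cube_orange and bay_r below 0.006 m) and value of joint bar below 0.02 m), for 0.2 s.
At the end, for the whole second after the job is handed in: Both cubes upright in bays, within 6 mm of centre and flush within about 3 mm; bar past 36 of its 45 mm; every case present at rest on a long thin edge on the ledge, within 6 degrees of upright, its centre within 48 mm (x) and 78 mm (y) of the ledge centre (z of cube_green in the frame of bay_block between 0.001 and 0.0068 m and angle between each of cube_green, cube_orange's own z axis and vertical below 0.08 rad and (horizontal distance between cube_green and bay_l below 0.006 m or horizontal distance between cube_green and bay_r below 0.006 m) and z of cube_orange in the frame of bay_block between 0.001 and 0.0068 m and (horizontal distance between cube_orange and bay_l below 0.006 m or horizontal distance between cube_orange and bay_r below 0.006 m) and value of joint bar above 0.036 m and angle between case_a's own z axis and vertical between 1.45 and 1.69 rad and angle between case_a's own x axis and vertical between 1.47 and 1.67 rad and x of case_a in the frame of file_ledge between -0.048 and 0.048 m and y of case_a in the frame of file_ledge between -0.078 and 0.078 m and z of case_a in the frame of file_ledge between 0.025 and 0.033 m and linear speed of each of case_a, case_b, case_c below 0.02 m/s and angle between case_b's own z axis and vertical between 1.45 and 1.69 rad and angle between case_b's own x axis and vertical between 1.47 and 1.67 rad and x of case_b in the frame of file_ledge between -0.048 and 0.048 m and y of case_b in the frame of file_ledge between -0.078 and 0.078 m and z of case_b in the frame of file_ledge between 0.025 and 0.033 m and angle between case_c's own z axis and vertical between 1.45 and 1.69 rad and angle between case_c's own x axis and vertical between 1.47 and 1.67 rad and x of case_c in the frame of file_ledge between -0.048 and 0.048 m and y of case_c in the frame of file_ledge between -0.078 and 0.078 m and z of case_c in the frame of file_ledge between 0.025 and 0.033 m); the robot touches nothing.
It fails at once if a bystander is knocked away: bottle, blue-lidded box or dust cap moved more than 30 mm (distance of any of mount_bottle, coverslip_box, dust_cap from where it was at the start of the episode above 0.03 m).
Of case_a, case_b, case_c only 2 to 3 are there at a start; the rules pass over those that are not, and their reading is None.
At some moment in a run one of cube_green, cube_orange may be knocked a few centimetres aside while the robot is not near it.
Once in a run the grip may slacken for a moment while it holds something.
It also fails if it takes over 200 s, if anything falls off the work surface, if the arm or the gripper's body presses on something with over 40 N, if the wrist force passes 120 N, or if a joint passes its speed limit or range.

### The arm

A 6-joint arm with a two-finger parallel gripper is mounted at the origin on a cart in front of the work surface, level with it; the furniture and walls round the work are solid. World frame = base frame: x ahead of the robot, y to its left, z up, the work surface at z = 0. Lengths are in m, angles in rad, forces in N, time in s.
With the tool pointing down it reaches from about 0.325 to 0.875 m from the base axis. Payload 4.4 kg.
Tool frame: the origin (TCP) lies at the very end of the fingers, on their centre line; the grasp point (between the pads) lies 19 mm behind it; x points along the fingers, y is the direction in which the jaws open and shut, and the axes are right-handed (so a half turn about x gives the same grasp; the last joint's range is limited). The gripper opens to 85 mm and grips with 20 to 120 N. Pads are 22 mm wide; open, the fingers measure 114 mm over their backs; the gripper's body (76 mm by 85 mm) begins 54 mm behind the grasp point. The pads swing forward as they close: fully open they stand 13 mm farther back than shut.
Start: joints at [0.984, 0.207, 1.542, -0, 1.393, -0.15], TCP at [0.243, 0.521, 0.231] pointing down, gripper open.
Joint ranges: [-2.73, 2.73], [-0.86, 2.22], [0.23, 2.46], [-1.11, 4.25], [0.08, 2.63], [-2.82, 2.82]. Speed limits (rad/s): [2.79, 2.79, 3.14, 3.14, 3.14, 3.14].

### API

Orientations are given as a unit quaternion [w, x, y, z].
In Python, from rig import ctrl, viewer, ticket gives the robot as it stands.
- The arm moves only by the shell command python3 -m handwheel 'ROWS' [FORCE]. ROWS is JSON, a list of rows, each a list of 7 numbers: the closure, from -1 (fully open) to 1 (shut), then the shift along the tool's x, y, z in cm, then the turn, a rotation vector about the tool's x, y, z in degrees. In form: [[jaw, tx, ty, tz, rx, ry, rz], ...]. A call has 1 to 10 rows; each row is the pose to reach, as a shift and turn from the pose commanded when the call began, along the tool's axes at that moment; what a row does not reach only later rows make up. A row lasts 1/8 s, in which the tool goes at most 62.5 mm and 10.7 degrees, less where a joint would pass 70% of its speed; a pose out of reach is approached as far as the arm can. A call with a gripper value outside its range is refused whole. The fingers move at their own pace and stop on an object; FORCE is the grip in N (left out, the last holds). Time passes only in rows, so rows that repeat a pose let the fingers close. It gives the time, the measured TCP pose, the force and the opening at its end, in the units of the state.
- ctrl.sense(): the state, without advancing time (a new reading comes with each control period).
- viewer.snapshot(name): name is "scene" or "top"; returns a dict with "frame" (420x560x3 uint8, red, green, blue), "depth" (420x560 float32, m along the optical axis (not along the pixel's ray), 0 where there is no reading), "intrinsics" (3x3 intrinsics, pixels), "view" (4x4, takes a point from world to camera coordinates). Camera axes: x right, y down, z forward; pixel columns grow to the right and rows downward; lengths in m; the calibration is good to about 2 mm. A picture is of the moment at which its call begins.
- ticket.close_job(): hands the job in, once; it reports no verdict.
Trained networks look in a picture, given as the dict that the camera call returned (one of the last four; its "shot" number tells which), for a name from the list of things; names that differ only in an ending like _2 or _b are one class to them, and where a whole thing is asked for, a point or a joint stands for the part that bears it (a point fixed in the world has none). Each returns a list of dicts, best first, with "conf" (0 to 1); they miss things now and then, are a little off and sometimes report something else, mostly with a low value. They report only what shows in the picture. A call takes as long as a camera call. They do not tell look-alikes from the thing itself.
- viewer.find_in(label, picture): "position" ([row, column] in pixels, amid what is visible of it).
- viewer.regions_of(label, picture): "pixels" (420x560 bool, what is visible of it) and "position" ([row, column] in pixels, amid what is visible of it).
- viewer.spot_point(label, picture): "position" ([row, column] in pixels: a listed point, or the origin of a listed thing).
The state is a dict: "clock": time; "q": joint angles; "joint_vel": joint speeds; "effort": joint torques, N m; "tcp_pos": TCP position; "orientation": TCP orientation; "contact_force": force on the tool from outside, world axes, zero at the start; "wrist_torque": the same for the moment, N m; "finger_gap": opening from 0.0 (shut) to 1.0 (fully open).
Only numpy, scipy, OpenCV 4.12 (cv2) and the standard library are available. Lean on these libraries where they do the work, as an engineer would, in place of code of your own. Each camera call takes 0.05 s, during which the arm holds its last target. There are 200 camera calls.

## Working session

There is one attempt and no reset: what is moved stays moved. The work goes in short steps, Python scripts to look and compute and a shell command to move; the robot and the scene stay as the last step left them, time stands still between calls to the robot, and variables do not carry over. Pictures are saved under pics/ and viewed, about 12 in all and at most 16, crops included, and the job is handed in when it is done.

```bash
mkdir -p pics; ls; cat > h.py <<'E'
import numpy as np, cv2
from scipy.spatial.transform import Rotation as R
from rig import ctrl, viewer, ticket
def save(p,name,crop=None,scale=1):
    im=p["frame"][...,::-1]
    if crop: im=im[crop[0]:crop[1],crop[2]:crop[3]]
    if scale!=1: im=cv2.resize(im,None,fx=scale,fy=scale,interpolation=cv2.INTER_CUBIC)
    cv2.imwrite("pics/"+name,im)
def world(p):
    d=p["depth"];K=p["intrinsics"];v,u=np.mgrid[:420,:560]
    c=np.stack([(u-K[0,2])/K[0,0]*d,(v-K[1,2])/K[1,1]*d,d,np.ones_like(d)],-1)
    return (c@np.linalg.inv(p["view"]).T)[...,:3]
def ray(p,pos,z):
    K=p["intrinsics"];M=np.linalg.inv(p["view"])
    r=M[:3,:3]@np.array([(pos[1]-K[0,2])/K[0,0],(pos[0]-K[1,2])/K[1,1],1]);o=M[:3,3]
    return o+r*(z-o[2])/r[2]
def tooldelta(target,s=None):
    s=s or ctrl.sense()
    w,x,y,z=s["orientation"]
    return R.from_quat([x,y,z,w]).inv().apply(np.array(target)-s["tcp_pos"])*100
def axes():
    s=ctrl.sense();w,x,y,z=s["orientation"];return R.from_quat([x,y,z,w]).as_matrix()
E
python3 - <<'E'
from h import *
for n in("scene","top"):
    p=viewer.snapshot(n);save(p,n+"0.png");W=world(p)
    print(n,np.linalg.inv(p["view"])[:3].round(3).tolist(),p["intrinsics"][0].round(1))
    for l in ["case_a","cube_green","cube_orange","file_ledge","bay_block","bay_l","bay_r","bar_knob","mount_bottle","coverslip_box","dust_cap","monitor"]:
        f=viewer.spot_point(l,p)
        print(l,[(np.round(a["position"]).tolist(),round(a["conf"],2),W[tuple(np.clip(np.round(a["position"]).astype(int),0,[419,559]))].round(3).tolist()) for a in f[:6]])
print(axes().round(3).tolist(),ctrl.sense())
E
```

```text
pics
scene [[0.623, -0.313, 0.717, -0.439], [-0.782, -0.272, 0.561, -0.867], [0.019, -0.91, -0.414, 0.667]] [497.    0.  276.8]
case_a [([284.0, 408.0], 0.76, [0.569, -0.487, 0.016]), ([238.0, 213.0], 0.73, [0.435, 0.043, 0.015]), ([245.0, 278.0], 0.59, [0.523, -0.122, 0.014]), ([265.0, 222.0], 0.57, [0.343, -0.082, 0.015]), ([242.0, 242.0], 0.47, [0.466, -0.039, 0.018])]
cube_green [([271.0, 277.0], 0.79, [0.42, -0.2, 0.008]), ([230.0, 333.0], 0.73, [0.718, -0.178, 0.005])]
cube_orange [([237.0, 310.0], 0.72, [0.635, -0.152, 0.006])]
file_ledge [([229.0, 165.0], 0.9, [0.393, 0.201, 0.008])]
bay_block [([260.0, 340.0], 0.9, [0.551, -0.305, 0.023])]
bay_l [([254.0, 351.0], 0.9, [0.597, -0.31, 0.023]), ([244.0, 329.0], 0.68, [0.601, -0.238, 0.026])]
bay_r [([254.0, 351.0], 0.9, [0.597, -0.31, 0.023]), ([244.0, 329.0], 0.68, [0.601, -0.238, 0.026])]
bar_knob [([243.0, 338.0], 0.61, [0.667, -0.228, -0.001])]
mount_bottle [([231.0, 336.0], 0.47, [0.727, -0.183, 0.0])]
coverslip_box [([241.0, 336.0], 0.61, [0.672, -0.218, -0.0]), ([199.0, 241.0], 0.55, [0.707, 0.183, 0.009]), ([242.0, 280.
[... 1378 characters left out ...]
06, -0.423], [-1.0, -0.0, -0.0]] {'clock': 1.3, 'q': array([ 9.83492662e-01,  2.06594296e-01,  1.54150335e+00,  9.43322462e-06,
        1.39351305e+00, -1.50496479e-01]), 'joint_vel': array([ 0.00033395,  0.00098448,  0.00043168, -0.00053815, -0.00078268,
       -0.00167217]), 'effort': array([-6.38415240e-04, -3.83050382e+01, -2.91971093e+01, -3.24564589e-04,
        6.77651933e-04, -6.94930577e-06]), 'tcp_pos': array([0.243257  , 0.52100634, 0.23128332]), 'orientation': array([ 0.69030368,  0.15320563,  0.6903144 , -0.15321517]), 'contact_force': array([-0.9162418 , -0.43004766, -0.41342693]), 'wrist_torque': array([ 0.01945141, -0.00733917, -0.0094021 ]), 'finger_gap': 1.0005126800556423}
```

```bash
python3 -c "
import cv2
for n in('scene0','top0'):
    a=cv2.imread('pics/%s.png'%n); 
    a=a[120:340,60:500] if n[0]=='t' else a[150:350,80:480]
    cv2.imwrite('pics/%s_c.png'%n,cv2.resize(a,None,fx=1.8,fy=1.8,interpolation=2))
"
```

```text
(no output)
```

View pics/scene0_c.png

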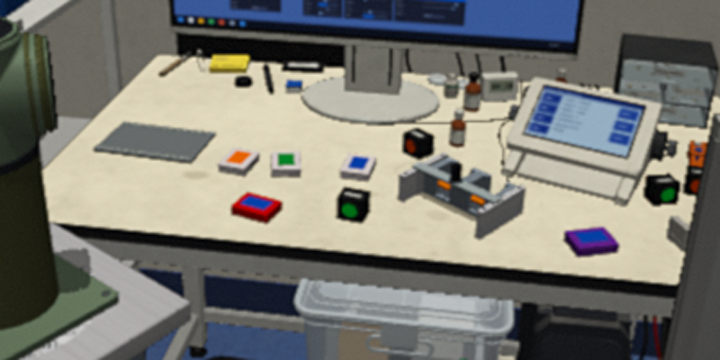

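View pics/top0_c.png

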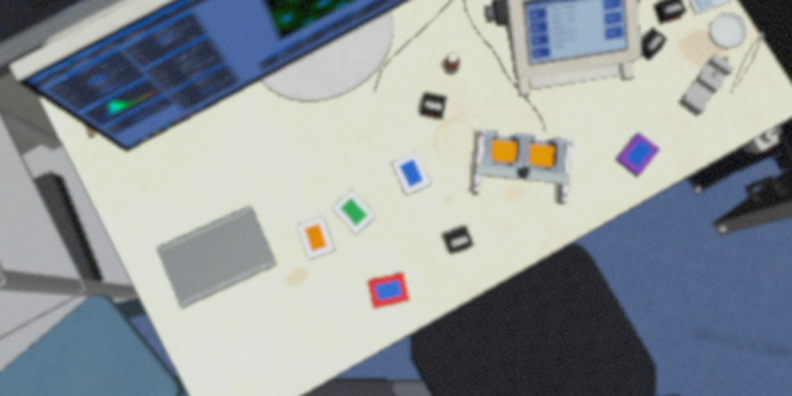

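Top view: the target cubes are the orange one at about (178,300) and the green one at (253,314). The look-alike pair sits by the control panel at the far right, near full-image (130,425), so I reject those. The cases are orange at (252,235), green at (238,256) and blue at (217,288). The red case (281,276) and purple case (206,414) are decoys. The block is at (205,350) and the ledge at (262,180).

```bash
cat >> h.py <<'E'
def rect(xy):
    (cx,cy),(w,h),a=cv2.minAreaRect((np.asarray(xy)*1000).astype(np.float32))
    if w<h: w,h,a=h,w,a+90
    return np.round([cx/1000,cy/1000,w,h,((a+90)%180)-90],3)   # a = yaw (deg) of the long side
def blobs(p,z0,z1,roi,cond=None):
    """connected things whose depth points lie in z0..z1 in world roi x0,x1,y0,y1"""
    W=world(p);m=(p["depth"]>0)&(W[...,2]>z0)&(W[...,2]<z1)&(W[...,0]>roi[0])&(W[...,0]<roi[1])&(W[...,1]>roi[2])&(W[...,1]<roi[3])
    if cond is not None: m&=cond
    n,L,st,_=cv2.connectedComponentsWithStats(m.astype(np.uint8),connectivity=4)
    for i in range(1,n):
        if st[i,4]>40:
            q=W[L==i];px=np.argwhere(L==i)
            print(st[i,4],"px",px.mean(0).round(1),"rgb",p["frame"][L==i].mean(0).round(),"z",np.median(q[:,2]).round(4),"mean",q.mean(0).round(4),"rect",rect(q[:,:2]))
E
python3 - <<'E'
from h import *
p=viewer.snapshot("top");s=viewer.snapshot("scene")
roi=(0.3,0.78,-0.42,0.32)
print("top z>.025");blobs(p,.028,.1,roi)
print("top .01-.025");blobs(p,.009,.025,roi)
print("ledge");W=world(p)
for l in("file_ledge","bay_block","case_a","cube_green","cube_orange"):
    for r in viewer.regions_of(l,p)[:6]:
        q=W[r["pixels"]&(p["depth"]>0)];print(l,round(r["conf"],2),np.round(r["position"]),np.median(q[:,2]).round(4),q.mean(0).round(4),rect(q[:,:2]))
print("scene cubes");blobs(s,.028,.1,roi);print("scene cases");blobs(s,.010,.025,(.33,.6,-.17,.1))
# warp zooms at plane z=.04 of block
def warp(p,x0,x1,y0,y1,z,sc=4):
    n,m=int((x1-x0)*1000),int((y1-y0)*1000)
    K=p["intrinsics"];V=p["view"]
    c=np.array([[x1,y1,z,1],[x1,y0,z,1],[x0,y0,z,1],[x0,y1,z,1]])@V.T;u=c[:,:3]@K.T;u=(u[:,:2]/u[:,2:]).astype(np.float32)
    d=np.float32([[0,0],[m,0],[m,n],[0,n]])
    return cv2.resize(cv2.warpPerspective(p["frame"][...,::-1],cv2.getPerspectiveTransform(u,d),(m,n),flags=cv2.INTER_CUBIC),None,fx=sc/2,fy=sc/2)
A=warp(p,.48,.73,-.38,-.08,.041,5.);cv2.imwrite("pics/blk.png",A)
E
```

```text
top z>.025
1407 px [146.4 368.8] rgb [153. 165. 178.] z 0.0724 mean [ 0.7452 -0.3391  0.0717] rect [  0.74   -0.342 155.505  81.872 -89.278]
69 px [154.1 311. ] rgb [145. 133. 120.] z 0.044 mean [ 0.7265 -0.1721  0.0478] rect [ 0.727 -0.171 24.133 19.895 65.782]
159 px [177.6 300.5] rgb [98. 97. 92.] z 0.0353 mean [ 0.6577 -0.1423  0.0355] rect [ 0.657 -0.142 39.507 37.303 79.312]
929 px [209.9 350.8] rgb [164. 169. 170.] z 0.0439 mean [ 0.5616 -0.2889  0.0446] rect [  0.558  -0.288 152.522 103.894  84.287]
169 px [252.8 314.6] rgb [98. 98. 94.] z 0.0357 mean [ 0.4358 -0.1846  0.0355] rect [  0.436  -0.185  39.824  35.672 -70.207]
top .01-.025
439 px [152.2 257.1] rgb [200. 203. 201.] z 0.0115 mean [ 0.7404 -0.0107  0.012 ] rect [ 7.48000e-01 -1.30000e-02  1.09593e+02  8.81130e+01 -4.90800e+01]
148 px [164.2 234.1] rgb [200. 203. 200.] z 0.0115 mean [0.7015 0.0579 0.0121] rect [7.0400e-01 5.7000e-02 7.9997e+01 4.1860e+01 2.7131e+01]
237 px [164.1 368.7] rgb [200. 199. 190.] z 0.0133 mean [ 0.7076 -0.3483  0.0141] rect [  0.709  -0.352 141.766  25.906 -75.37 ]
44 px [167.8 221.5] rgb 
[... 2360 characters left out ...]
153 px [259.1 275.6] rgb [50. 52. 46.] z 0.0357 mean [ 0.4293 -0.1876  0.0349] rect [  0.432  -0.185  40.839  37.728 -68.824]
scene cases
198 px [238.4 211.9] rgb [195. 151. 123.] z 0.0157 mean [0.4303 0.0429 0.0156] rect [4.3100e-01 4.5000e-02 6.3852e+01 4.7509e+01 2.1335e+01]
197 px [239.5 238.1] rgb [139. 163. 136.] z 0.0162 mean [ 0.473  -0.0181  0.0158] rect [ 4.7600e-01 -1.4000e-02  6.7479e+01  4.5631e+01  4.1768e+01]
195 px [241.5 278.3] rgb [137. 144. 170.] z 0.0162 mean [ 0.5377 -0.1112  0.0156] rect [ 0.544 -0.108 71.636 47.006 24.374]
228 px [263.4 223.2] rgb [121.  37.  76.] z 0.0161 mean [ 0.3507 -0.0785  0.0158] rect [ 3.5000e-01 -7.4000e-02  6.1758e+01  4.8841e+01 -7.6484e+01]
```

View pics/blk.png

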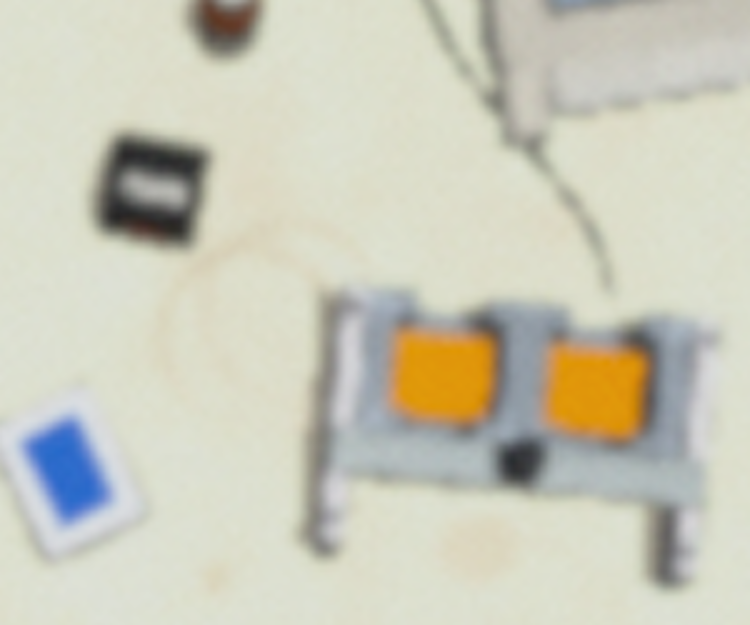

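```bash
python3 - <<'E'
from h import *
s=viewer.snapshot("scene");W=world(s)
m=(s["depth"]>0)&(W[...,2]>.12)&(W[...,2]<.45)&(W[...,0]>.45)&(W[...,0]<1.0)&(W[...,1]>-.5)&(W[...,1]<.45)
q=W[m]
for y in np.arange(-.5,.45,.1):
    a=q[(abs(q[:,1]-y)<.03)]; print(round(y,2),len(a),a.min(0).round(3) if len(a) else "")
E
python3 -m handwheel '[[-1,0,0,0,14,0,0],[-1,0,0,0,14,0,0]]'; python3 - <<'E'
from h import *
print(axes().round(3).tolist(),tooldelta([.57,-.14,.20]))
E
```

```text
-0.5 0 
-0.4 0 
-0.3 759 [ 0.887 -0.289  0.126]
-0.2 2577 [ 0.83  -0.23   0.126]
-0.1 2509 [ 0.774 -0.13   0.125]
-0.0 2441 [ 0.715 -0.03   0.126]
0.1 2370 [0.658 0.07  0.127]
0.2 2301 [0.599 0.17  0.126]
0.3 2180 [0.545 0.27  0.127]
0.4 17 [0.624 0.421 0.317]
clock: 1.95
tcp_pos: [0.2433, 0.521, 0.2313]
orientation: [0.666, 0.237, 0.666, -0.237]
contact_force: [-0.3, -0.8, -0.2]
finger_gap: 1.005
[[-0.0, 0.632, 0.775], [-0.0, 0.775, -0.632], [-1.0, -0.0, -0.0]] [  3.12692549 -30.60608504  67.08481868]
```

```bash
python3 -m handwheel '[[-1,0,-13,37,-14,0,0],[-1,0,-13,37,-14,0,0],[-1,0,-13,37,-14,0,0],[-1,0,-13,37,-14,0,0],[-1,0,-13,37,-14,0,0],[-1,0,-13,37,-14,0,0],[-1,4,-25,73,-28,0,0],[-1,4,-25,73,-28,0,0],[-1,4,-25,73,-28,0,0],[-1,4,-25,73,-28,0,0]]' 60; python3 - <<'E'
from h import *
p=viewer.snapshot("top");blobs(p,.03,.06,(.6,.75,-.2,-.05));s=viewer.snapshot("scene");blobs(s,.03,.06,(.38,.7,-.22,-.05))
st=ctrl.sense();print(st["tcp_pos"],tooldelta([.655,-.142,.15]),axes().round(3)[:,1],st["q"].round(2))
E
```

```text
clock: 3.2
tcp_pos: [0.5691, -0.0011, 0.2072]
orientation: [0.704, 0.068, 0.704, -0.068]
contact_force: [-0.1, -0.5, 0.4]
finger_gap: 1.0
45 px [155.3 310.7] rgb [130. 110.  95.] z 0.0395 mean [ 0.7245 -0.1717  0.0415] rect [ 0.726 -0.172 24.548 18.266 72.587]
148 px [177.5 300.6] rgb [106. 106. 101.] z 0.0362 mean [ 0.6579 -0.1424  0.0362] rect [ 0.658 -0.142 39.319 36.064 77.612]
97 px [225.1 311.7] rgb [56. 53. 49.] z 0.0353 mean [ 0.6524 -0.1442  0.0351] rect [ 0.654 -0.143 43.126 37.102 82.056]
81 px [245.9 307.4] rgb [138. 136. 132.] z 0.0432 mean [ 0.5298 -0.2154  0.0416] rect [ 5.4600e-01 -2.1300e-01  7.5844e+01  1.3094e+01 -7.5000e-02]
140 px [258.7 275.5] rgb [56. 56. 51.] z 0.0357 mean [ 0.4301 -0.1869  0.0353] rect [  0.432  -0.186  39.63   38.983 -66.759]
[ 0.57037161 -0.0047688   0.20631663] [  5.66946403 -11.76715806  11.00229377] [ 0.198  0.98  -0.002] [-0.16  0.22  1.58 -0.    1.34 -1.53]
```

```bash
python3 -m handwheel '[[-1,5,-11.8,11,0,0,0],[-1,5,-11.8,11,0,0,0],[-1,5,-11.8,11,0,0,0],[-1,5,-11.8,11,0,0,0],[-1,5,-11.8,11,0,0,0],[-1,5,-11.8,11,0,0,0]]'; python3 - <<'E'
from h import *
s=viewer.snapshot("scene");save(s,"s2.png",(150,290,220,400),4)
st=ctrl.sense();print(st["tcp_pos"],tooldelta([.655,-.142,.023]),axes().round(3)[:,1])
E
```

```text
clock: 4.05
tcp_pos: [0.6534, -0.1346, 0.158]
orientation: [0.704, 0.067, 0.704, -0.067]
contact_force: [-0.1, 0.4, -0.2]
finger_gap: 0.998
[ 0.6534053  -0.13465424  0.15807217] [13.50744029 -0.69193235  0.28322503] [0.19  0.982 0.   ]
```

View pics/s2.png

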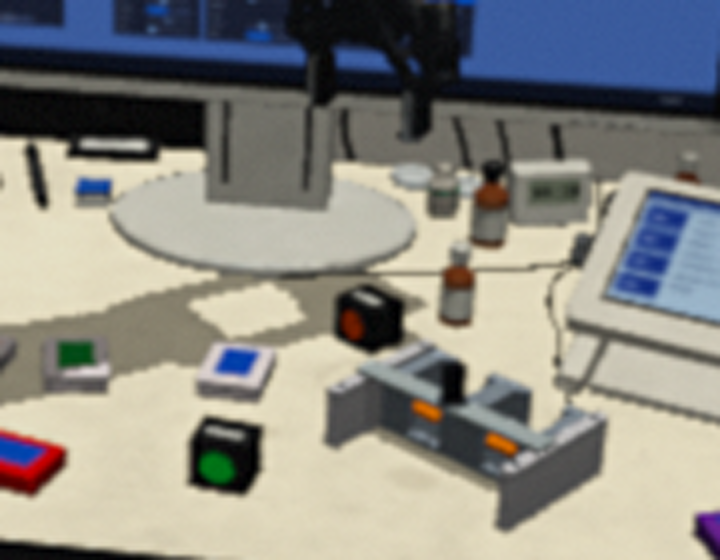

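The scene crop shows the orange-window cube at crop (370,318) and the green-window cube at (225,455). Both stand on the open desk, and the jaws are over the orange one.

```bash
python3 -m handwheel '[[-1,6,-0.7,0.3,0,0,0],[-1,10,-0.7,0.3,0,0,0],[-1,12,-0.7,0.3,0,0,0],[-1,13.5,-0.7,0.3,0,0,0],[-1,13.5,-0.7,0.3,0,0,0],[0.3,13.5,-0.7,0.3,0,0,0],[0.3,13.5,-0.7,0.3,0,0,0],[0.3,13.5,-0.7,0.3,0,0,0],[0.3,13.5,-0.7,0.3,0,0,0],[0.3,13.5,-0.7,0.3,0,0,0]]' 60;python3 -m handwheel '[[0.3,0,0,0,0,0,0],[0.3,0,0,0,0,0,0],[0.3,-1,0,0,0,0,0],[0.3,-3,0,0,0,0,0],[0.3,-10,0,0,0,0,0],[0.3,-12,0,0,0,0,0],[0.3,-12,0,0,0,0,0],[0.3,-12,0,0,0,0,0]]'; python3 - <<'E'
from h import *
st=ctrl.sense();print(st["tcp_pos"],tooldelta([.583,-.261,.12]),axes().round(3)[:,1],st["finger_gap"])
s=viewer.snapshot("scene");save(s,"s3.png",(150,290,220,400),4)
E
```

```text
clock: 5.35
tcp_pos: [0.6564, -0.1441, 0.0239]
orientation: [0.705, 0.068, 0.703, -0.068]
contact_force: [-0.7, 0.4, 5.4]
finger_gap: 0.445
clock: 6.35
tcp_pos: [0.6539, -0.1431, 0.1407]
orientation: [0.703, 0.068, 0.705, -0.068]
contact_force: [0.7, 1.2, -1.4]
finger_gap: 0.448
[ 0.65386591 -0.14309544  0.1407445 ] [  2.08162382 -12.92904621  -4.69516499] [0.191 0.982 0.   ] 0.44842933832666704
```

View pics/s3.png

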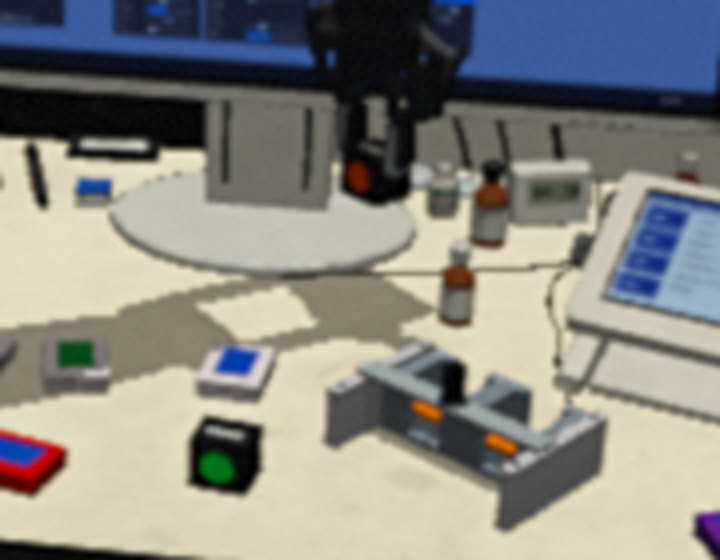

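```bash
python3 -m handwheel '[[0.3,0,-12.9,-4.9,-5.5,0,0],[0.3,0,-12.9,-4.9,-5.5,0,0],[0.3,2,-12.9,-4.9,-5.5,0,0],[0.3,5,-12.9,-4.9,-5.5,0,0],[0.3,5.7,-12.9,-4.9,-5.5,0,0],[0.3,5.7,-12.9,-4.9,-5.5,0,0],[0.3,5.7,-12.9,-4.9,-5.5,0,0],[0.3,5.7,-12.9,-4.9,-5.5,0,0]]'; python3 - <<'E'
from h import *
st=ctrl.sense();print(st["tcp_pos"],tooldelta([.581,-.260,.0415]),axes().round(3)[:,1],st["finger_gap"])
s=viewer.snapshot("scene");save(s,"s4.png",(200,290,290,390),7)
for l in("cube_orange","bay_l","bay_block"): print(l,[(np.round(r["position"],1),round(r["conf"],2)) for r in viewer.spot_point(l,s)[:3]])
def px(w):
    c=s["view"]@np.append(w,1);u=s["intrinsics"]@c[:3];return (u[:2]/u[2])[::-1].round(1)
print(px([.581,-.26,.060]),px([.583,-.2597,.041]))
E
```

```text
clock: 7.4
tcp_pos: [0.5834, -0.2609, 0.0865]
orientation: [0.707, 0.033, 0.706, -0.034]
contact_force: [-0.3, -0.5, -1.2]
finger_gap: 0.451
[ 0.58338206 -0.26092207  0.08648204] [ 4.49755756  0.07394582 -0.2561104 ] [ 0.096  0.995 -0.001] 0.4507135814568388
cube_orange [(array([235.2, 332.3]), 0.68)]
bay_l [(array([244.1, 327.4]), 0.74), (array([253.1, 351.3]), 0.63)]
bay_block [(array([259.2, 341.7]), 0.57), (array([228.9, 165.6]), 0.54)]
[238.  332.6] [244.  332.4]
```

View pics/s4.png

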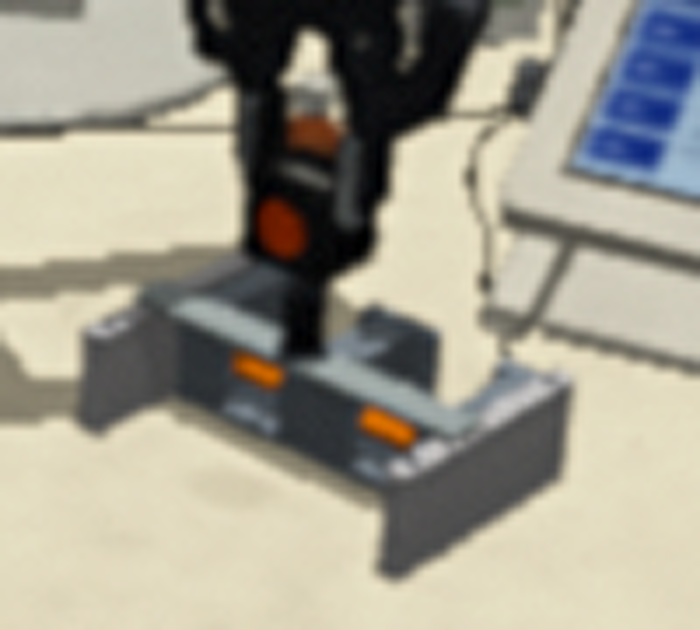

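```bash
python3 -m handwheel '[[0.3,0.5,0.07,-0.25,0,0,0],[0.3,1,0.07,-0.25,0,0,0],[0.3,1.5,0.07,-0.25,0,0,0],[0.3,1.9,0.07,-0.25,0,0,0],[0.3,2.3,0.07,-0.25,0,0,0],[0.3,2.6,0.07,-0.25,0,0,0],[0.3,2.9,0.07,-0.25,0,0,0],[0.3,2.9,0.07,-0.25,0,0,0]]'
```

```text
clock: 8.6
tcp_pos: [0.5797, -0.2597, 0.0558]
orientation: [0.706, 0.034, 0.706, -0.034]
contact_force: [-0.0, 0.4, -0.4]
finger_gap: 0.45
```

```bash
python3 -m handwheel '[[0.3,0.4,0,0,0,0,0],[0.3,0.7,0,0,0,0,0],[0.3,1,0,0,0,0,0],[0.3,1.2,0,0,0,0,0],[0.3,1.3,0,0,0,0,0]]';python3 -m handwheel '[[-0.2,0,0,0,0,0,0],[-0.2,0,0,0,0,0,0],[-0.2,0,0,0,0,0,0],[-0.2,-0.5,0,0,0,0,0],[-0.2,-3,0,0,0,0,0],[-0.2,-5,0,0,0,0,0],[1,-6,0,0,0,0,0],[1,-6,0,0,0,0,0],[1,-6,0,0,0,0,0],[1,-6,0,0,0,0,0]]'; python3 - <<'E'
from h import *
s=viewer.snapshot("scene");save(s,"s5.png",(200,290,290,390),7)
p=viewer.snapshot("top");blobs(s,.047,.06,(.55,.65,-.32,-.2))
st=ctrl.sense();print(st["tcp_pos"],st["finger_gap"])
E
```

```text
clock: 9.22
tcp_pos: [0.5798, -0.2598, 0.0429]
orientation: [0.706, 0.034, 0.706, -0.034]
contact_force: [0.8, 0.8, -0.6]
finger_gap: 0.449
clock: 10.48
tcp_pos: [0.5791, -0.2594, 0.1019]
orientation: [0.706, 0.035, 0.707, -0.034]
contact_force: [0.5, 0.6, -0.3]
finger_gap: 0.003
90 px [240.5 331.3] rgb [32. 30. 27.] z 0.0532 mean [ 0.5787 -0.2581  0.0527] rect [ 0.578 -0.259 43.231 39.134 85.066]
[ 0.57936523 -0.25950078  0.10216146] -0.0007324716984786603
```

View pics/s5.png

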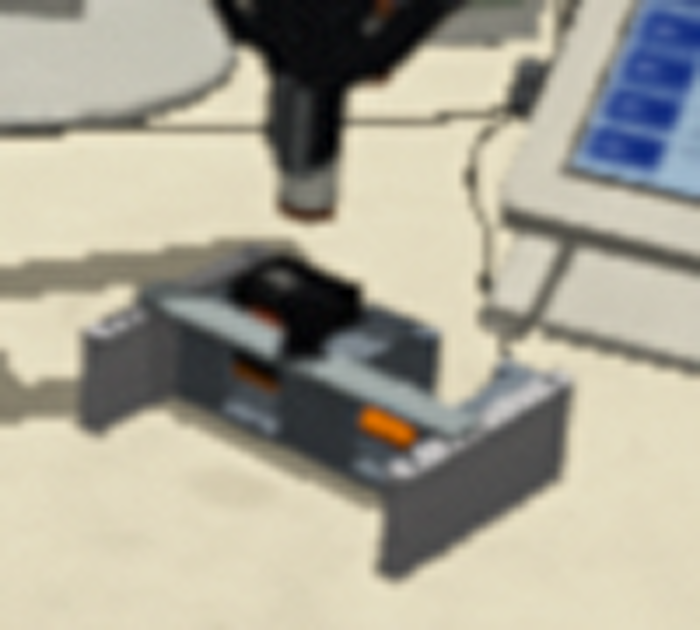

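The orange cube is in the left bay, standing proud at crop (290,300). Pressing it down.

```bash
python3 -m handwheel '[[1,3,0,0,0,0,0],[1,4.2,0,0,0,0,0],[1,4.6,0,0,0,0,0],[1,5,0,0,0,0,0],[1,5.4,0,0,0,0,0],[1,5.8,0,0,0,0,0],[1,6.1,0,0,0,0,0],[1,6.2,0,0,0,0,0],[1,6.2,0,0,0,0,0]]'
```

```text
clock: 11.7
tcp_pos: [0.5802, -0.2601, 0.0412]
orientation: [0.707, 0.034, 0.706, -0.034]
contact_force: [0.2, 0.7, 1.2]
finger_gap: 0.001
```

```bash
python3 -m handwheel '[[1,0.1,0,0,0,0,0],[1,0.2,0,0,0,0,0],[1,0.2,0,0,0,0,0]]';python3 -m handwheel '[[1,-3,0,0,0,0,0],[1,-9,0,0,0,0,0],[-1,-12,0,0,0,0,0],[-1,-12,0,0,0,0,0],[-1,-12,0,0,0,0,0]]';  python3 - <<'E'
from h import *
s=viewer.snapshot("scene");p=viewer.snapshot("top")
W=world(s);q=W[(abs(W[...,0]-.579)<.012)&(abs(W[...,1]+.259)<.014)];print("in bay z",np.median(q[:,2]))
W=world(p);q=W[(abs(W[...,0]-.583)<.012)&(abs(W[...,1]+.259)<.014)];print("in bay z top",np.median(q[:,2]) if len(q) else 0)
for c in(p,s):blobs(c,.03,.06,(.38,.5,-.25,-.12))
st=ctrl.sense();print(st["tcp_pos"],tooldelta([.434,-.185,.15]),axes().round(3)[:,1])
E
```

```text
clock: 12.08
tcp_pos: [0.5803, -0.2601, 0.0401]
orientation: [0.707, 0.034, 0.706, -0.034]
contact_force: [-0.8, 0.6, 6.3]
finger_gap: 0.001
clock: 12.7
tcp_pos: [0.5788, -0.2592, 0.1573]
orientation: [0.705, 0.035, 0.707, -0.034]
contact_force: [-0.4, 0.1, 0.5]
finger_gap: 0.638
in bay z 0.04196025764378364
in bay z top 0.5093360438423804
136 px [258.6 275.7] rgb [51. 51. 47.] z 0.0356 mean [ 0.4305 -0.1871  0.0355] rect [  0.433  -0.185  42.811  38.313 -71.354]
[ 0.5783954  -0.25893656  0.15633598] [  0.71097348   5.96707945 -15.0816578 ] [0.096 0.995 0.002]
```

```bash
python3 -m handwheel '[[-1,0,6,-15.1,-25,0,0],[-1,0,6,-15.1,-25,0,0],[-1,0,6,-15.1,-25,0,0],[-1,5,6,-15.1,-25,0,0],[-1,8,6,-15.1,-25,0,0],[-1,8,6,-15.1,-25,0,0],[-1,8,6,-15.1,-25,0,0]]';  python3 - <<'E'
from h import *
p=viewer.snapshot("top");W=world(p)
q=W[(abs(W[...,0]-.583)<.012)&(abs(W[...,1]+.259)<.014)];print("in bay z top",np.median(q[:,2]))
blobs(p,.032,.06,(.55,.65,-.36,-.2))
st=ctrl.sense();print(st["tcp_pos"],tooldelta([.434,-.185,.023]),axes().round(3)[:,1])
E
```

```text
clock: 13.68
tcp_pos: [0.4357, -0.1858, 0.0793]
orientation: [0.697, -0.12, 0.697, 0.12]
contact_force: [1.1, -0.3, 0.3]
finger_gap: 1.002
in bay z top 0.04009984545297385
533 px [203.3 339.4] rgb [142. 146. 149.] z 0.0407 mean [ 0.581  -0.2561  0.0412] rect [ 0.58  -0.26  92.871 66.546 85.325]
137 px [205.6 371.5] rgb [165. 171. 177.] z 0.0411 mean [ 0.5757 -0.3497  0.0411] rect [ 0.577 -0.348 54.473 24.943 -3.689]
[ 0.43625055 -0.18618902  0.08000944] [ 5.70049712  0.19511974 -0.17837225] [-0.333  0.943 -0.001]
```

```bash
python3 -m handwheel '[[-1,3,0.1,-0.1,0,0,0],[-1,5,0.1,-0.1,0,0,0],[-1,5.7,0.1,-0.1,0,0,0],[-1,5.7,0.1,-0.1,0,0,0],[0.3,5.7,0.1,-0.1,0,0,0],[0.3,5.7,0.1,-0.1,0,0,0],[0.3,5.7,0.1,-0.1,0,0,0],[0.3,5.7,0.1,-0.1,0,0,0],[0.3,5.7,0.1,-0.1,0,0,0]]' 60;python3 -m handwheel '[[0.3,0,0,0,0,0,0],[0.3,-1,0,0,0,0,0],[0.3,-3,0,0,0,0,0],[0.3,-9,0,0,0,0,0],[0.3,-10,0,0,0,0,0],[0.3,-10,0,0,0,0,0]]'; python3 - <<'E'
from h import *
st=ctrl.sense();print(st["tcp_pos"],tooldelta([.575,-.3215,.10]),axes().round(3)[:,1],st["finger_gap"])
E
```

```text
clock: 14.85
tcp_pos: [0.435, -0.1855, 0.0231]
orientation: [0.697, -0.12, 0.696, 0.119]
contact_force: [-0.8, 0.1, 5.7]
finger_gap: 0.448
clock: 15.6
tcp_pos: [0.4344, -0.1852, 0.1229]
orientation: [0.697, -0.12, 0.696, 0.119]
contact_force: [-0.9, -0.5, -1.9]
finger_gap: 0.45
[ 0.43435016 -0.18515793  0.12286881] [  2.32086126 -17.53938344   8.71371512] [-0.333  0.943 -0.001] 0.4499253126458749
```

```bash
python3 -m handwheel '[[0.3,-2,-5,2,12,0,0],[0.3,-2,-10,5,25,0,0],[0.3,-2,-17.6,8.8,25,0,0],[0.3,-2,-17.6,8.8,25,0,0],[0.3,-2,-17.6,8.8,25,0,0],[0.3,3.5,-17.6,8.8,25,0,0],[0.3,3.5,-17.6,8.8,25,0,0],[0.3,3.5,-17.6,8.8,25,0,0]]'; python3 - <<'E'
from h import *
st=ctrl.sense();print(st["tcp_pos"],tooldelta([.5755,-.3215,.0425]),axes().round(3)[:,1],st["finger_gap"])
E
```

```text
clock: 16.6
tcp_pos: [0.575, -0.3207, 0.0871]
orientation: [0.706, 0.034, 0.707, -0.034]
contact_force: [-0.3, 0.1, 0.8]
finger_gap: 0.45
[ 0.57503189 -0.32068048  0.08709998] [ 4.4598624  -0.08061254  0.0601481 ] [0.096 0.995 0.001] 0.4495176409262994
```

```bash
python3 -m handwheel '[[0.3,1,-0.1,0.05,0,0,0],[0.3,1.6,-0.1,0.05,0,0,0],[0.3,2.1,-0.1,0.05,0,0,0],[0.3,2.5,-0.1,0.05,0,0,0],[0.3,2.9,-0.1,0.05,0,0,0],[0.3,3.1,-0.1,0.05,0,0,0],[0.3,3.1,-0.1,0.05,0,0,0]]'
```

```text
clock: 17.48
tcp_pos: [0.576, -0.3225, 0.0559]
orientation: [0.706, 0.034, 0.706, -0.034]
contact_force: [0.2, -1.0, -1.0]
finger_gap: 0.453
```

```bash
python3 -m handwheel '[[0.3,0.4,0,0,0,0,0],[0.3,0.7,0,0,0,0,0],[0.3,1,0,0,0,0,0],[0.3,1.3,0,0,0,0,0],[0.3,1.3,0,0,0,0,0]]';python3 -m handwheel '[[-0.2,0,0,0,0,0,0],[-0.2,0,0,0,0,0,0],[-0.2,0,0,0,0,0,0],[-0.2,-0.5,0,0,0,0,0],[-0.2,-3,0,0,0,0,0],[-0.2,-5,0,0,0,0,0],[1,-6,0,0,0,0,0],[1,-6,0,0,0,0,0],[1,-6,0,0,0,0,0],[1,-6,0,0,0,0,0]]'; python3 - <<'E'
from h import *
s=viewer.snapshot("scene");blobs(s,.047,.06,(.55,.65,-.37,-.27))
st=ctrl.sense();print(st["tcp_pos"],st["finger_gap"])
E
```

```text
clock: 18.1
tcp_pos: [0.5758, -0.3224, 0.0427]
orientation: [0.706, 0.034, 0.707, -0.034]
contact_force: [-0.2, 0.9, -0.5]
finger_gap: 0.447
clock: 19.35
tcp_pos: [0.5754, -0.3221, 0.1018]
orientation: [0.706, 0.035, 0.707, -0.034]
contact_force: [-0.8, -0.9, -0.2]
finger_gap: 0.001
138 px [249.2 351. ] rgb [35. 37. 33.] z 0.0532 mean [ 0.5707 -0.3234  0.0529] rect [ 0.573 -0.321 44.059 39.354 84.868]
[ 0.57552459 -0.32218188  0.10195752] -0.0014120712531130006
```

```bash
python3 -m handwheel '[[1,3,0,0,0,0,0],[1,4.2,0,0,0,0,0],[1,4.6,0,0,0,0,0],[1,5,0,0,0,0,0],[1,5.4,0,0,0,0,0],[1,5.8,0,0,0,0,0],[1,6.1,0,0,0,0,0],[1,6.3,0,0,0,0,0],[1,6.3,0,0,0,0,0]]';python3 -m handwheel '[[1,-3,0,0,0,0,0],[0,-9,0,0,0,0,0],[0,-9,0,0,-9,0,0],[0,-9,-1,-12,0,0,0],[0,-9,-1,-12,0,0,0],[0,-9,-1,-14,0,0,0]]';  python3 - <<'E'
from h import *
s=viewer.snapshot("scene");p=viewer.snapshot("top")
for c in(p,s):blobs(c,.058,.085,(.5,.65,-.36,-.22));blobs(c,.032,.046,(.55,.65,-.37,-.2),c["frame"].max(-1)<70)
for l in("bar_knob",):
  for c in(p,s):
    f=viewer.spot_point(l,c); print([(r["position"],r["conf"],ray(c,r["position"],.076)) for r in f[:2]])
st=ctrl.sense();print(st["tcp_pos"],tooldelta([.536,-.287,.10]),axes().round(3)[:,1])
save(p,"t6.png",(180,240,310,390),8)
E
```

```text
clock: 20.52
tcp_pos: [0.5765, -0.3229, 0.0401]
orientation: [0.707, 0.034, 0.706, -0.034]
contact_force: [-0.9, 0.2, 0.8]
finger_gap: 0.001
clock: 21.28
tcp_pos: [0.4325, -0.3181, 0.1288]
orientation: [0.705, 0.035, 0.707, -0.034]
contact_force: [1.1, -0.1, -0.2]
finger_gap: 0.501
50 px [251.9 351.8] rgb [41. 42. 41.] z 0.0398 mean [ 0.581  -0.321   0.0399] rect [ 0.579 -0.319 47.124 30.94  79.383]
[([205.2, 361.4], 0.62, array([ 0.57005635, -0.31483582,  0.076     ])), ([214.2, 350.9], 0.53, array([ 0.54361682, -0.2847143 ,  0.076     ]))]
[([239.7, 338.3], 0.82, array([ 0.55554404, -0.29259424,  0.076     ]))]
[ 0.436187   -0.31937744  0.1302246 ] [3.03064247 4.19064282 9.61760516] [ 0.097  0.995 -0.   ]
```

View pics/t6.png

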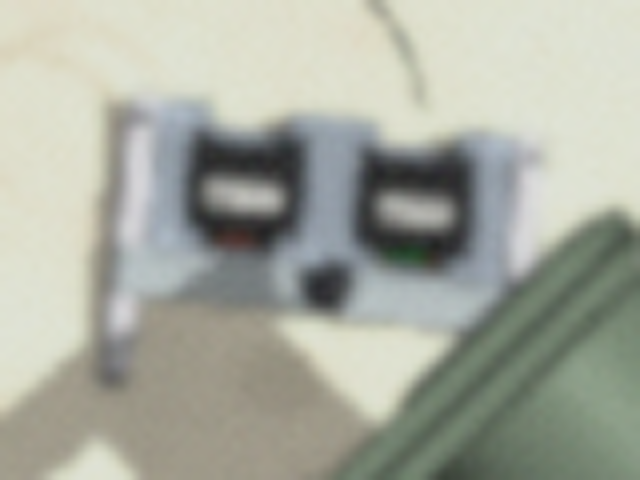

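```bash
python3 - <<'E'
from h import *
for n in("scene","top"):
    p=viewer.snapshot(n);W=world(p)
    m=(W[...,2]>.066)&(W[...,2]<.085)&(W[...,0]>.51)&(W[...,0]<.58)&(W[...,1]>-.31)&(W[...,1]<-.26)
    q=W[m];print(n,len(q),q.mean(0).round(4),q.min(0).round(3),q.max(0).round(3))
    m=(p["frame"].max(-1)<70)&(W[...,2]>.05)&(W[...,2]<.085)&(W[...,0]>.51)&(W[...,0]<.58)&(W[...,1]>-.31)&(W[...,1]<-.26)
    q=W[m];print(n,len(q),q.mean(0).round(4),q.min(0).round(3),q.max(0).round(3))
E
```

```text
scene 16 [ 0.536  -0.2921  0.0719] [ 0.53  -0.295  0.066] [ 0.544 -0.289  0.077]
scene 46 [ 0.5351 -0.2899  0.0625] [ 0.53  -0.296  0.051] [ 0.542 -0.28   0.077]
top 26 [ 0.5419 -0.2862  0.0756] [ 0.535 -0.294  0.07 ] [ 0.551 -0.279  0.081]
top 12 [ 0.5399 -0.2831  0.0744] [ 0.535 -0.287  0.06 ] [ 0.545 -0.279  0.08 ]
```

```bash
python3 -m handwheel '[[0,0,4.2,8,0,0,0],[0,0,4.2,10,0,0,0],[0,0,4.2,10,0,0,0],[0,4,4.2,10,0,0,0],[0,7,4.2,10,0,0,0],[0,7.4,4.2,10,0,0,0],[0,7.4,4.2,10,0,0,0]]';python3 -m handwheel '[[1,0,0,0,0,0,0],[1,0,0,0,0,0,0],[1,0,0,0,0,0,0],[1,0,0,0,0,0,0],[1,0,0,0,0,0,0],[1,0,0,0,0,0,0]]' 30;  python3 - <<'E'
from h import *
s=viewer.snapshot("scene");save(s,"s7.png",(200,290,290,390),6)
st=ctrl.sense();print(st["tcp_pos"],axes().round(3)[:,1],st["finger_gap"]*85)
E
```

```text
clock: 22.45
tcp_pos: [0.5396, -0.2873, 0.0565]
orientation: [0.706, 0.034, 0.706, -0.034]
contact_force: [0.6, 0.3, 0.8]
finger_gap: 0.501
clock: 23.2
tcp_pos: [0.5405, -0.2878, 0.0581]
orientation: [0.707, 0.033, 0.705, -0.035]
contact_force: [-0.1, 0.9, 6.3]
finger_gap: 0.167
[ 0.54052672 -0.28773867  0.0580469 ] [ 0.096  0.995 -0.002] 14.637819467056216
```

View pics/s7.png

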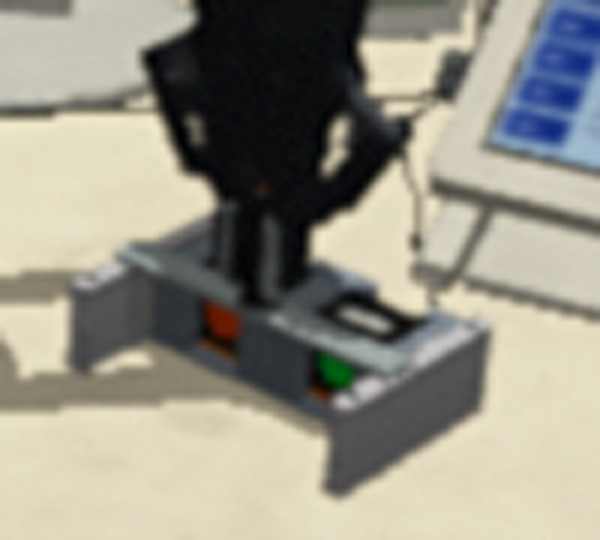

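The fingers hold the knob, with both cubes sunk in the block and their windows showing in the gaps. Sliding the bar now.

```bash
python3 -m handwheel '[[1,0,0,0.7,0,0,0],[1,0,0,1.4,0,0,0],[1,0,0,2.1,0,0,0],[1,0,0,2.8,0,0,0],[1,0,0,3.3,0,0,0],[1,0,0,3.6,0,0,0],[1,0,0,3.8,0,0,0],[1,0,0,3.9,0,0,0]]'
```

```text
clock: 24.25
tcp_pos: [0.5785, -0.2914, 0.058]
orientation: [0.706, 0.033, 0.706, -0.035]
contact_force: [-3.8, -0.4, 8.7]
finger_gap: 0.173
```

Slightly further to the stop, then release, rise and go look at the cases.

```bash
python3 -m handwheel '[[1,0,0,0.1,0,0,0],[1,0,0,0.2,0,0,0],[1,0,0,0.3,0,0,0],[1,0,0,0.3,0,0,0],[1,0,0,0.1,0,0,0]]';python3 -m handwheel '[[0,0,0,0,0,0,0],[0,0,0,0,0,0,0],[0,0,0,0,0,0,0],[0,-4,0,0,0,0,0],[0,-9,0,0,0,0,0],[-1,-10,0,0,0,0,0],[-1,-10,0,-9,40,0,0],[-1,-10,0,-9,40,0,0],[-1,-10,0,-9,40,0,0],[-1,-10,0,-9,40,0,0]]';  python3 - <<'E'
from h import *
p=viewer.snapshot("top");s=viewer.snapshot("scene");save(s,"s8.png",(180,290,130,390),3)
blobs(p,.009,.025,(.33,.62,-.17,.1));blobs(s,.012,.025,(.33,.62,-.17,.1))
for c in(p,s):
    W=world(c);m=(W[...,2]>.066)&(W[...,2]<.085)&(W[...,0]>.51)&(W[...,0]<.63)&(W[...,1]>-.31)&(W[...,1]<-.26);q=W[m];print("knob",len(q),q.mean(0).round(3) if len(q) else "")
st=ctrl.sense();print(st["tcp_pos"],st["q"].round(2),axes().round(3)[:,1])
E
```

```text
clock: 24.88
tcp_pos: [0.5784, -0.2914, 0.0581]
orientation: [0.706, 0.034, 0.707, -0.034]
contact_force: [-3.5, 0.2, 7.7]
finger_gap: 0.169
clock: 26.12
tcp_pos: [0.4886, -0.2816, 0.155]
orientation: [0.651, 0.276, 0.652, -0.275]
contact_force: [1.0, -0.0, -0.2]
finger_gap: 1.002
309 px [216.2 288.3] rgb [155. 173. 206.] z 0.0156 mean [ 0.5446 -0.1078  0.0158] rect [ 0.545 -0.108 60.21  47.606 25.804]
314 px [237.6 256.4] rgb [168. 209. 182.] z 0.0154 mean [ 0.4796 -0.0148  0.0156] rect [ 4.8000e-01 -1.4000e-02  5.9863e+01  4.7373e+01  4.4220e+01]
320 px [251.9 235.2] rgb [225. 198. 162.] z 0.0158 mean [0.4367 0.0462 0.0157] rect [4.3700e-01 4.6000e-02 6.0602e+01 4.6564e+01 2.0622e+01]
258 px [279.9 274.3] rgb [104.  66.  96.] z 0.0153 mean [ 0.3571 -0.0695  0.0156] rect [ 3.5500e-01 -7.3000e-02  5.9833e+01  4.4614e+01 -7.4802e+01]
184 px [238.1 211.9] rgb [207. 160. 130.] z 0.0161 mean [0.4308 0.0435 0.0161] rect [4.3300e-01 4.5000e-02 6.3563e+01 4.8524e+01 1.8617e+01]
182 px [239.3 238.4] rgb [143. 171. 142.] z 0.0161 mean [ 0.4745 -0.018   0.0159] rect [ 4.7600e-01 -1.5000e-02  6.5955e+01  4.4227e+01  4.1747e+01]
183 px [241.2 278.5] rgb [121. 130. 159.] z 0.0161 mean [ 0.5389 -0.1109  0.0159] rect [ 0.544 -0.108 69.654 46.004 27.061]
211 px [263.1 222.8] rgb [77. 23. 47.] z 0.0162 mean [ 0.3508 -0.077   0.0161] rect [ 3.5300e-01 -7.4000e-02  6.2458e+01  4.6992e+01 -8.2766e+01]
knob 0 
knob 34 [ 0.574 -0.292  0.073]
[ 0.48901411 -0.28162734  0.15509726] [-0.68  0.26  1.64  0.    1.24 -1.45] [ 0.714  0.701 -0.   ]
```

View pics/s8.png

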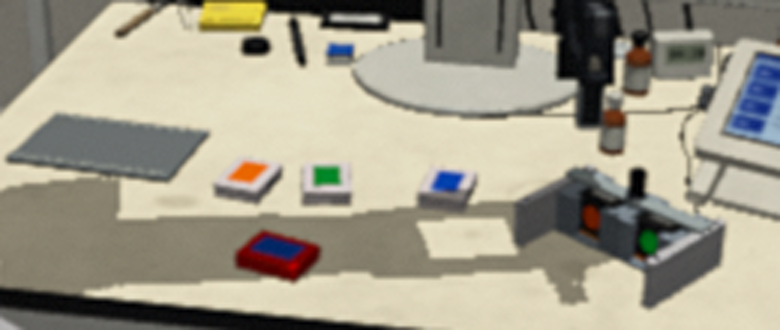

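The bar now lies over both cubes: the knob moved from x≈0.540 to 0.578 and stopped there. The three cases, the ledge and the bystanders are undisturbed. Next are the cases: I'll pick each with the tool leaning 30° one way and place it leaning 60° the other way.

```bash
cat >> h.py <<'E'
def pose(yaw,lean):
    """jaw along yaw; tool back leaning by lean deg towards yaw+90"""
    a,l=np.radians([yaw,lean]);u=np.array([np.cos(a),np.sin(a),0]);v=np.array([-u[1],u[0],0])
    b=np.cos(l)*np.array([0,0,1])+np.sin(l)*v
    return np.stack([-b,u,np.cross(-b,u)],1),b
def togo(c,yaw,lean,k=.0069,back=0.,show=""):
    Rt,b=pose(yaw,lean);A=axes();t=np.array(c)+(back-k)*b
    d=A.T@(t-ctrl.sense()["tcp_pos"])*100
    r=np.degrees(R.from_matrix(A.T@Rt).as_rotvec())
    print(show,"tcp target",t.round(4),"shift cm",d.round(2),"rot deg",r.round(1),"q",ctrl.sense()["q"].round(2),"gap mm",round(ctrl.sense()["finger_gap"]*85,1))
E
python3 -c "
from h import *
togo([.435,.0455,.008],20.5,30,back=.08)"
```

```text
tcp target [0.4222 0.0797 0.0713] shift cm [  8.43  20.55 -30.45] rot deg [ 23.4 -29.7  -6.2] q [-0.68  0.26  1.64  0.    1.24 -1.45] gap mm 84.8
```

```bash
python3 -m handwheel '[[-1,0,20.5,-30.5,23.4,-29.7,-6.2],[-1,0,20.5,-30.5,23.4,-29.7,-6.2],[-1,0,20.5,-30.5,23.4,-29.7,-6.2],[-1,0,20.5,-30.5,23.4,-29.7,-6.2],[-1,0,20.5,-30.5,23.4,-29.7,-6.2],[-1,0,20.5,-30.5,23.4,-29.7,-6.2],[-1,7,20.5,-30.5,23.4,-29.7,-6.2],[-1,8.4,20.5,-30.5,23.4,-29.7,-6.2],[-1,8.4,20.5,-30.5,23.4,-29.7,-6.2],[-1,8.4,20.5,-30.5,23.4,-29.7,-6.2]]' 50; python3 -c "
from h import *
togo([.435,.0455,.008],20.5,30)"
```

```text
clock: 27.48
tcp_pos: [0.4228, 0.0789, 0.0727]
orientation: [0.713, 0.284, 0.41, -0.493]
contact_force: [0.1, -0.3, 0.4]
finger_gap: 1.0
 tcp target [0.4362 0.0423 0.002 ] shift cm [ 8.07 -0.04 -0.18] rot deg [ 0.1  0.2 -0.1] q [ 0.35  0.2   2.04 -0.64  1.    0.37] gap mm 85.0
```

```bash
python3 -m handwheel '[[-1,4,0,-0.1,0,0,0],[-1,6.5,0,-0.1,0,0,0],[-1,7.5,0,-0.1,0,0,0],[-1,8.1,0,-0.1,0,0,0],[-1,8.1,0,-0.1,0,0,0]]'; python3 -c "
from h import *
togo([.435,.0455,.008],20.5,30)"
```

```text
clock: 28.1
tcp_pos: [0.437, 0.0418, 0.0023]
orientation: [0.713, 0.285, 0.409, -0.493]
contact_force: [0.1, 1.4, -0.3]
finger_gap: 1.001
 tcp target [0.4362 0.0423 0.002 ] shift cm [-0.01 -0.06 -0.08] rot deg [-0.1  0.1 -0.2] q [ 0.26  0.35  2.07 -0.75  0.82  0.45] gap mm 85.1
```

```bash
python3 -m handwheel '[[0,0,0,0,0,0,0],[0,0,0,0,0,0,0],[0,0,0,0,0,0,0],[0,0,0,0,0,0,0],[0,0,0,0,0,0,0]]' 60; python3 -m handwheel '[[0,-1,0,0,0,0,0],[0,-3,0,0,0,0,0],[0,-8,0,0,0,0,0],[0,-13,0,0,0,0,0],[0,-13,0,0,0,0,0]]'; python3 - <<'E'
from h import *
c0=np.array([.403,.209,.0295])
e=np.array([-.427,.904,0])
togo(c0+.045*e+[0,0,.06],25.3,-60)
s=viewer.snapshot("scene");save(s,"s9.png",(60,260,60,340),2.5)
E
```

```text
clock: 28.72
tcp_pos: [0.4371, 0.0425, 0.0026]
orientation: [0.713, 0.285, 0.409, -0.493]
contact_force: [-1.8, 1.4, 5.0]
finger_gap: 0.679
clock: 29.35
tcp_pos: [0.4159, 0.1059, 0.1179]
orientation: [0.714, 0.288, 0.408, -0.49]
contact_force: [1.0, -0.5, -0.8]
finger_gap: 0.684
 tcp target [0.3812 0.2551 0.086 ] shift cm [ -4.83   2.01 -14.74] rot deg [-4.7 90.  -2. ] q [ 0.42  0.12  2.01 -0.59  1.12  0.35] gap mm 58.2
```

View pics/s9.png

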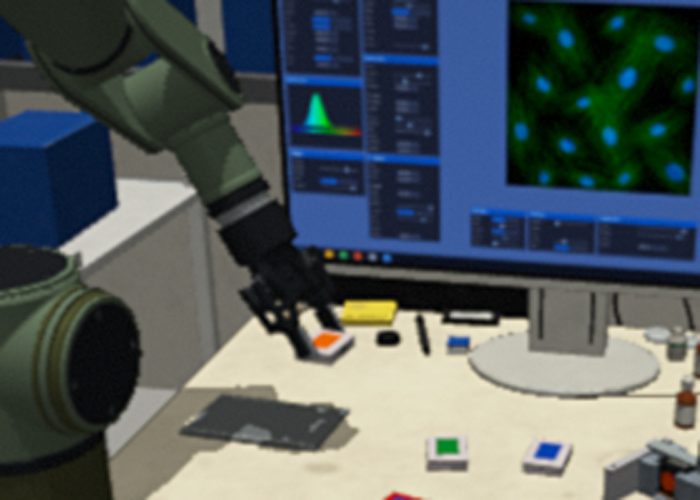

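```bash
python3 -m handwheel '[[0,-4.8,2,-14.7,-4.7,90,-2],[0,-4.8,2,-14.7,-4.7,90,-2],[0,-4.8,2,-14.7,-4.7,90,-2],[0,-4.8,2,-14.7,-4.7,90,-2],[0,-4.8,2,-14.7,-4.7,90,-2],[0,-4.8,2,-14.7,-4.7,90,-2],[0,-4.8,2,-14.7,-4.7,90,-2],[0,-4.8,2,-14.7,-4.7,90,-2],[0,-4.8,2,-14.7,-4.7,90,-2],[0,-4.8,2,-14.7,-4.7,90,-2]]'; python3 - <<'E'
from h import *
c0=np.array([.403,.209,.0295])
e=np.array([-.427,.904,0])
togo(c0+.045*e+[0,0,.06],25.3,-60)
E
```

```text
clock: 30.65
tcp_pos: [0.3778, 0.2508, 0.0797]
orientation: [0.214, 0.518, 0.816, -0.145]
contact_force: [-0.2, -0.0, 0.5]
finger_gap: 0.683
 tcp target [0.3812 0.2551 0.086 ] shift cm [-0.11  0.48 -0.68] rot deg [-0.9 -0.1  0.1] q [-0.17  0.53  1.89  0.79  1.52 -0.98] gap mm 58.0
```

```bash
python3 -m handwheel '[[0,-0.1,0.5,-0.7,-0.9,0,0],[0,-0.1,0.5,-0.7,-0.9,0,0],[0,-0.1,0.5,-0.7,-0.9,0,0]]'; python3 - <<'E'
from h import *
c0=np.array([.403,.209,.0295])
e=np.array([-.427,.904,0])
togo(c0+.045*e,25.3,-60)
s=viewer.snapshot("scene");p=viewer.snapshot("top");save(s,"s10.png",(170,270,100,220),6)
for c in(p,s):
    W=world(c);f=c["frame"].astype(int);m=(W[...,2]>.04)&(W[...,2]<.15)&(abs(W[...,0]-.384)<.05)&(abs(W[...,1]-.25)<.05)&((f.min(-1)>150)|((f[...,0]-f[...,2])>50))
    q=W[m];print(len(q));
    if len(q): print(q.mean(0).round(3),q.min(0).round(3),q.max(0).round(3),rect(q[:,:2]))
E
```

```text
clock: 31.02
tcp_pos: [0.3824, 0.2566, 0.0889]
orientation: [0.222, 0.515, 0.817, -0.136]
contact_force: [-0.5, 0.9, -0.8]
finger_gap: 0.683
 tcp target [0.3812 0.2551 0.026 ] shift cm [ 3.08 -0.21  5.48] rot deg [0.4 0.1 0.1] q [-0.15  0.51  1.88  0.8   1.53 -0.98] gap mm 58.1
113
[0.391 0.255 0.113] [0.36  0.242 0.09 ] [0.423 0.271 0.122] [ 0.392  0.256 66.194 16.386 25.141]
26
[0.391 0.255 0.116] [0.373 0.243 0.113] [0.413 0.271 0.118] [ 0.391  0.256 44.378 15.969 25.279]
```

View pics/s10.png

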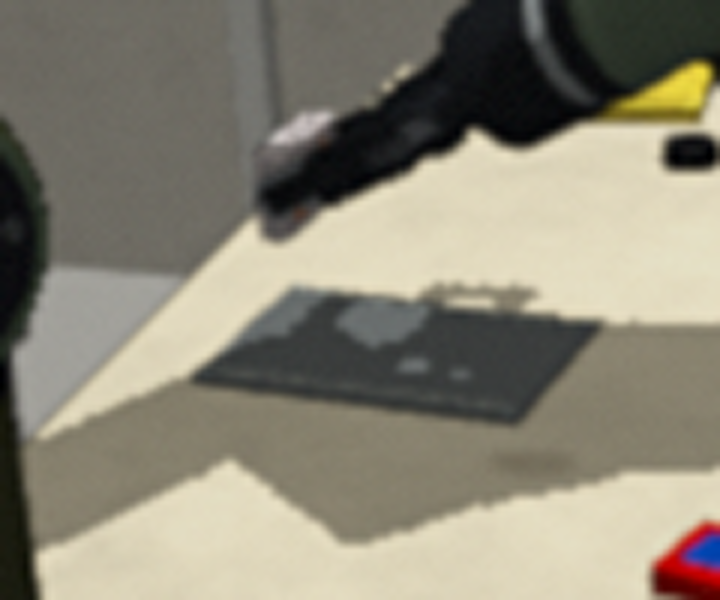

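```bash
python3 -m handwheel '[[0,1.5,-0.2,2.7,0.4,0,0],[0,2.3,-0.2,4.1,0.4,0,0],[0,2.7,-0.2,4.8,0.4,0,0],[0,2.9,-0.2,5.1,0.4,0,0],[0,3,-0.2,5.3,0.4,0,0],[0,3,-0.2,5.3,0.4,0,0]]'; python3 -c "
from h import *
c0=np.array([.403,.209,.0295])
e=np.array([-.427,.904,0])
togo(c0+.045*e,25.3,-60)"
```

```text
clock: 31.88
tcp_pos: [0.3813, 0.2549, 0.0276]
orientation: [0.219, 0.516, 0.816, -0.139]
contact_force: [-0.1, -0.0, -2.1]
finger_gap: 0.683
 tcp target [0.3812 0.2551 0.026 ] shift cm [0.1  0.   0.13] rot deg [-0.1  0.1  0.1] q [-0.16  0.65  1.87  0.8   1.45 -1.06] gap mm 58.0
```

```bash
python3 -m handwheel '[[0,0.05,0,0.09,0,0,0],[0,0.08,0,0.13,0,0,0],[0,0.08,0,0.13,0,0,0]]';python3 -m handwheel '[[0,0.03,0,0.04,0,0,0],[0,0.05,0,0.09,0,0,0],[0,0.05,0,0.09,0,0,0]]'
```

```text
clock: 32.25
tcp_pos: [0.3813, 0.255, 0.0263]
orientation: [0.218, 0.516, 0.816, -0.139]
contact_force: [-1.0, -0.7, 1.7]
finger_gap: 0.682
clock: 32.62
tcp_pos: [0.3813, 0.255, 0.0262]
orientation: [0.218, 0.516, 0.817, -0.138]
contact_force: [-0.0, -3.8, 8.1]
finger_gap: 0.683
```

```bash
python3 -m handwheel '[[0,-0.04,0,-0.07,0,0,0],[0,-0.04,0,-0.07,0,0,0],[-0.6,-0.04,0,-0.07,0,0,0],[-0.75,-0.04,0,-0.07,0,0,0],[-0.75,-0.04,0,-0.07,0,0,0],[-0.75,-1,0,-0.07,0,0,0],[-0.75,-3,0,-0.07,0,0,0],[-0.75,-8,0,-0.07,0,0,0],[-0.75,-14,0,-0.07,0,0,0],[-1,-14,0,-0.07,0,0,0]]';python3 - <<'E'
from h import *
s=viewer.snapshot("scene");p=viewer.snapshot("top");save(s,"s11.png",(170,270,100,220),6)
for c in(p,s): blobs(c,.02,.075,(.33,.46,.12,.32))
togo([.478,-.0145,.008],44.3,30,back=.1)
blobs(p,.009,.025,(.42,.62,-.17,.05))
E
```

```text
clock: 33.88
tcp_pos: [0.4384, 0.1413, 0.0979]
orientation: [0.223, 0.519, 0.814, -0.139]
contact_force: [-1.0, -0.0, -0.5]
finger_gap: 1.002
69 px [262.6 160.5] rgb [190. 190. 190.] z 0.0509 mean [0.4    0.2554 0.0491] rect [ 0.399  0.256 29.124 17.728 26.139]
182 px [217.1 150.5] rgb [124. 105.  95.] z 0.0407 mean [0.3766 0.2427 0.0398] rect [ 0.383  0.247 65.656 19.772 21.71 ]
 tcp target [0.4455 0.0188 0.0886] shift cm [-9.89 -4.3   6.6 ] rot deg [-20.5 -89.   -5.4] q [-0.34  0.58  1.73  0.67  1.68 -1.02] gap mm 85.0
```

View pics/s11.png

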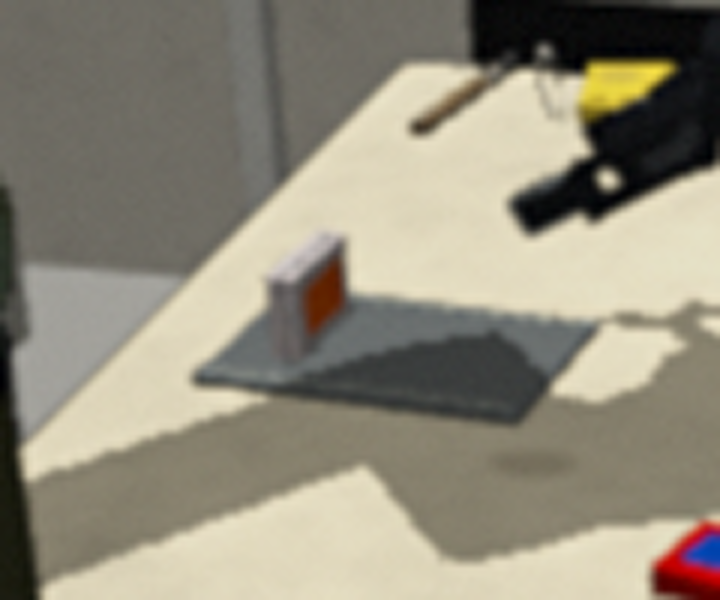

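The orange-label case stands upright on the ledge at crop (310,295), free of the fingers.

```bash
python3 -m handwheel '[[-1,-8,0,0,-20.5,-89,-5.4],[-1,-9.9,-4.3,6.6,-20.5,-89,-5.4],[-1,-9.9,-4.3,6.6,-20.5,-89,-5.4],[-1,-9.9,-4.3,6.6,-20.5,-89,-5.4],[-1,-9.9,-4.3,6.6,-20.5,-89,-5.4],[-1,-9.9,-4.3,6.6,-20.5,-89,-5.4],[-1,-9.9,-4.3,6.6,-20.5,-89,-5.4],[-1,-9.9,-4.3,6.6,-20.5,-89,-5.4],[-1,-9.9,-4.3,6.6,-20.5,-89,-5.4],[-1,-9.9,-4.3,6.6,-20.5,-89,-5.4]]'; python3 -c "
from h import *
togo([.478,-.0145,.008],44.3,30)
p=viewer.snapshot('top');blobs(p,.009,.025,(.42,.62,-.17,.08))"
```

```text
clock: 35.22
tcp_pos: [0.4411, 0.0214, 0.0855]
orientation: [0.797, 0.191, 0.465, -0.334]
contact_force: [-0.3, 0.4, -1.1]
finger_gap: 0.998
 tcp target [ 0.4804 -0.017   0.002 ] shift cm [9.97 0.15 0.65] rot deg [ 0.5 -0.3  0.1] q [ 0.14  0.02  2.21 -0.66  0.71 -0.18] gap mm 84.8
297 px [216.2 288.3] rgb [168. 188. 221.] z 0.0159 mean [ 0.5446 -0.1078  0.0158] rect [ 0.546 -0.108 59.777 46.215 25.99 ]
315 px [237.6 256.4] rgb [170. 210. 184.] z 0.0158 mean [ 0.4796 -0.0148  0.0157] rect [ 4.8000e-01 -1.4000e-02  5.9353e+01  4.7558e+01  4.4421e+01]
```

```bash
python3 -m handwheel '[[-1,4,0.1,0.6,0.5,0,0],[-1,7.5,0.1,0.6,0.5,0,0],[-1,9.2,0.1,0.6,0.5,0,0],[-1,9.9,0.1,0.6,0.5,0,0],[-1,9.9,0.1,0.6,0.5,0,0]]'; python3 -c "
from h import *
togo([.478,-.0145,.008],44.3,30)"
```

```text
clock: 35.9
tcp_pos: [0.4841, -0.0189, 0.0053]
orientation: [0.797, 0.197, 0.46, -0.338]
contact_force: [-0.1, -1.1, 0.4]
finger_gap: 1.003
 tcp target [ 0.4804 -0.017   0.002 ] shift cm [ 0.09 -0.13 -0.5 ] rot deg [-0.4 -0.1  0. ] q [ 0.02  0.28  2.16 -0.88  0.49 -0.  ] gap mm 85.2
```

```bash
python3 -m handwheel '[[-1,0.1,-0.1,-0.5,-0.3,0,0],[-1,0.1,-0.1,-0.5,-0.3,0,0],[0,0.1,-0.1,-0.5,-0.3,0,0],[0,0.1,-0.1,-0.5,-0.3,0,0],[0,0.1,-0.1,-0.5,-0.3,0,0],[0,0.1,-0.1,-0.5,-0.3,0,0],[0,0.1,-0.1,-0.5,-0.3,0,0]]' 60; python3 -m handwheel '[[0,-1,0,0,0,0,0],[0,-3,0,0,0,0,0],[0,-8,0,0,0,0,0],[0,-13,0,0,0,0,0],[0,-13,0,0,0,0,0],[0,-13,0,0,0,0,0]]'; python3 - <<'E'
from h import *
c0=np.array([.403,.209,.0295])
togo(c0+[0,0,.06],25.3,-60)
E
```

```text
clock: 36.78
tcp_pos: [0.4809, -0.0161, 0.0027]
orientation: [0.798, 0.195, 0.461, -0.336]
contact_force: [-1.4, 1.3, 4.5]
finger_gap: 0.681
clock: 37.52
tcp_pos: [0.4345, 0.0303, 0.1144]
orientation: [0.798, 0.195, 0.461, -0.336]
contact_force: [-0.1, -0.1, -1.3]
finger_gap: 0.682
 tcp target [0.4004 0.2144 0.086 ] shift cm [ -5.29  10.41 -14.9 ] rot deg [20.4 89.   5.4] q [ 0.17 -0.06  2.2  -0.62  0.79 -0.21] gap mm 58.0
```

```bash
python3 -m handwheel '[[0,-5.3,10.4,-14.9,20.4,89,5.4],[0,-5.3,10.4,-14.9,20.4,89,5.4],[0,-5.3,10.4,-14.9,20.4,89,5.4],[0,-5.3,10.4,-14.9,20.4,89,5.4],[0,-5.3,10.4,-14.9,20.4,89,5.4],[0,-5.3,10.4,-14.9,20.4,89,5.4],[0,-5.3,10.4,-14.9,20.4,89,5.4],[0,-5.3,10.4,-14.9,20.4,89,5.4],[0,-5.3,10.4,-14.9,20.4,89,5.4],[0,-5.3,10.4,-14.9,20.4,89,5.4]]'; python3 -m handwheel '[[0,0,0,0,0,0,0],[0,0,0,0,0,0,0]]'; python3 - <<'E'
from h import *
c0=np.array([.403,.209,.0295])
togo(c0,25.3,-60)
s=viewer.snapshot("scene");p=viewer.snapshot("top")
for c in(p,s):
    W=world(c);f=c["frame"].astype(int);m=(W[...,2]>.06)&(W[...,2]<.15)&(abs(W[...,0]-.405)<.05)&(abs(W[...,1]-.21)<.05)&(f.min(-1)>130)
    q=W[m];print(len(q));
    if len(q): print(q.mean(0).round(3),q.min(0).round(3),q.max(0).round(3),rect(q[:,:2]))
E
```

```text
clock: 38.78
tcp_pos: [0.3998, 0.2131, 0.0834]
orientation: [0.216, 0.518, 0.816, -0.141]
contact_force: [-0.1, -0.3, -0.0]
finger_gap: 0.683
clock: 39.02
tcp_pos: [0.4008, 0.2146, 0.0866]
orientation: [0.22, 0.517, 0.816, -0.139]
contact_force: [0.1, 0.6, -0.4]
finger_gap: 0.681
 tcp target [0.4004 0.2144 0.026 ] shift cm [ 3.04 -0.04  5.24] rot deg [ 0.1  0.1 -0. ] q [-0.23  0.54  1.84  0.74  1.58 -1.  ] gap mm 57.9
141
[0.412 0.212 0.11 ] [0.379 0.195 0.093] [0.455 0.229 0.119] [ 0.416  0.213 75.602 29.398  6.024]
38
[0.399 0.21  0.102] [0.368 0.19  0.065] [0.429 0.227 0.114] [ 0.398  0.208 63.74  16.631 25.976]
```

```bash
python3 -m handwheel '[[0,1.5,0,2.7,0,0,0],[0,2.3,0,4.1,0,0,0],[0,2.7,0,4.7,0,0,0],[0,2.9,0,5,0,0,0],[0,2.95,0,5.1,0,0,0],[0,3,0,5.17,0,0,0],[0,3.03,0,5.23,0,0,0],[0,3.03,0,5.23,0,0,0]]'
```

```text
clock: 40.12
tcp_pos: [0.4009, 0.2144, 0.028]
orientation: [0.218, 0.517, 0.816, -0.137]
contact_force: [-2.1, -1.5, 7.9]
finger_gap: 0.683
```

```bash
python3 -m handwheel '[[0,0.03,0,0.04,0,0,0],[0,0.05,0,0.09,0,0,0],[0,0.05,0,0.09,0,0,0]]'
```

```text
clock: 40.5
tcp_pos: [0.4009, 0.2144, 0.028]
orientation: [0.217, 0.517, 0.817, -0.136]
contact_force: [-2.1, -4.5, 13.4]
finger_gap: 0.685
```

```bash
python3 -m handwheel '[[0,-0.08,0,-0.14,0,0,0],[0,-0.08,0,-0.14,0,0,0],[-0.6,-0.08,0,-0.14,0,0,0],[-0.75,-0.08,0,-0.14,0,0,0],[-0.75,-0.08,0,-0.14,0,0,0],[-0.75,-1,0,-0.14,0,0,0],[-0.75,-3,0,-0.14,0,0,0],[-0.75,-8,0,-0.14,0,0,0],[-0.75,-14,0,-0.14,0,0,0],[-1,-14,0,-0.14,0,0,0]]';python3 - <<'E'
from h import *
s=viewer.snapshot("scene");p=viewer.snapshot("top");save(s,"s12.png",(170,270,100,220),6)
for c in(p,s): blobs(c,.02,.075,(.33,.46,.12,.32))
blobs(p,.009,.025,(.42,.62,-.17,.05))
togo([.543,-.108,.008],25.8,30,back=.1)
E
```

```text
clock: 41.75
tcp_pos: [0.4575, 0.1005, 0.0985]
orientation: [0.223, 0.519, 0.813, -0.138]
contact_force: [-0.6, 0.2, 0.5]
finger_gap: 1.001
61 px [255.6 174.6] rgb [192. 196. 196.] z 0.0506 mean [0.4203 0.216  0.049 ] rect [ 0.418  0.216 30.409 15.792 19.007]
137 px [266.9 162.3] rgb [196. 194. 194.] z 0.0504 mean [0.3879 0.2498 0.0483] rect [ 0.385  0.25  58.847 17.619 25.946]
358 px [217.9 157.5] rgb [114. 107.  97.] z 0.0408 mean [0.3862 0.223  0.0399] rect [ 0.392  0.227 66.571 62.673 23.378]
 tcp target [ 0.5227 -0.0661  0.0886] shift cm [-15.48  -0.93   9.89] rot deg [ -0.7 -89.9  -0.2] q [-0.39  0.62  1.66  0.63  1.73 -1.03] gap mm 84.7
```

View pics/s12.png

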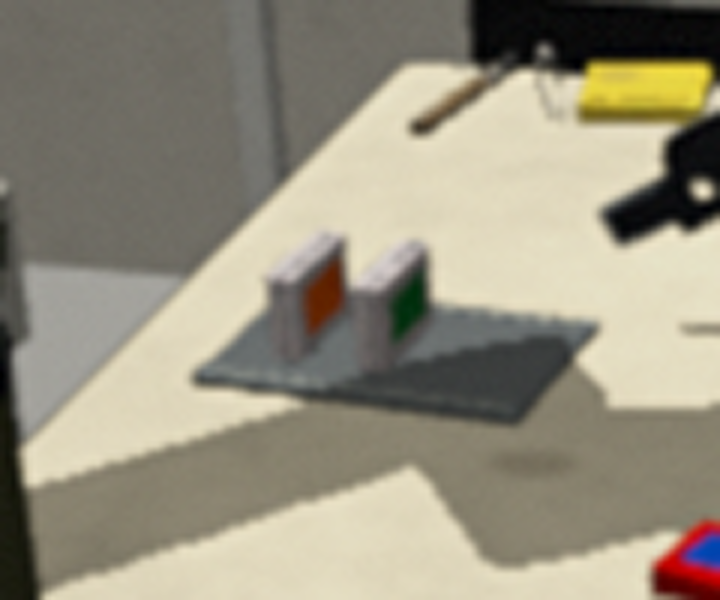

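The orange and green cases stand side by side at crop (310,295) and (395,305). Next is the blue one.

```bash
python3 -m handwheel '[[-1,-8,0,0,-0.7,-89.9,-0.2],[-1,-15.5,-0.9,9.9,-0.7,-89.9,-0.2],[-1,-15.5,-0.9,9.9,-0.7,-89.9,-0.2],[-1,-15.5,-0.9,9.9,-0.7,-89.9,-0.2],[-1,-15.5,-0.9,9.9,-0.7,-89.9,-0.2],[-1,-15.5,-0.9,9.9,-0.7,-89.9,-0.2],[-1,-15.5,-0.9,9.9,-0.7,-89.9,-0.2],[-1,-15.5,-0.9,9.9,-0.7,-89.9,-0.2],[-1,-15.5,-0.9,9.9,-0.7,-89.9,-0.2],[-1,-15.5,-0.9,9.9,-0.7,-89.9,-0.2]]';python3 -m handwheel '[[-1,0,0,0,0,0,0],[-1,0,0,0,0,0,0]]'; python3 -c "
from h import *
togo([.543,-.108,.008],25.8,30)
p=viewer.snapshot('top');blobs(p,.009,.025,(.42,.62,-.17,.08))"
```

```text
clock: 43.1
tcp_pos: [0.5194, -0.0627, 0.0854]
orientation: [0.733, 0.263, 0.427, -0.459]
contact_force: [0.2, 0.1, -0.0]
finger_gap: 0.997
clock: 43.35
tcp_pos: [0.5231, -0.0654, 0.0882]
orientation: [0.734, 0.266, 0.424, -0.46]
contact_force: [-0.6, -0.2, -0.1]
finger_gap: 1.0
 tcp target [ 0.5445 -0.1111  0.002 ] shift cm [ 9.99 -0.06  0.07] rot deg [ 0.  -0.1 -0. ] q [-0.02  0.22  1.97 -0.66  0.82 -0.05] gap mm 85.0
307 px [215.9 288.3] rgb [172. 192. 224.] z 0.0156 mean [ 0.5454 -0.1078  0.0158] rect [ 0.545 -0.108 60.461 46.802 25.742]
```

```bash
python3 -m handwheel '[[-1,4,0,0.1,0,0,0],[-1,7.5,0,0.1,0,0,0],[-1,9.2,0,0.1,0,0,0],[-1,9.9,0,0.1,0,0,0],[-1,10,0,0.1,0,0,0],[-1,10,0,0.1,0,0,0]]'; python3 -c "
from h import *
togo([.543,-.108,.008],25.8,30)"
```

```text
clock: 44.15
tcp_pos: [0.5454, -0.1102, 0.0026]
orientation: [0.734, 0.266, 0.424, -0.459]
contact_force: [0.4, -0.0, -0.5]
finger_gap: 0.995
 tcp target [ 0.5445 -0.1111  0.002 ] shift cm [ 0.07 -0.12  0.01] rot deg [ 0.1 -0.  -0.1] q [-0.12  0.42  1.94 -0.79  0.63  0.05] gap mm 84.6
```

```bash
python3 -m handwheel '[[0,0.05,-0.1,0,0,0,0],[0,0.05,-0.1,0,0,0,0],[0,0.05,-0.1,0,0,0,0],[0,0.05,-0.1,0,0,0,0],[0,0.05,-0.1,0,0,0,0],[0,0.05,-0.1,0,0,0,0]]' 60; python3 -m handwheel '[[0,-1,0,0,0,0,0],[0,-3,0,0,0,0,0],[0,-8,0,0,0,0,0],[0,-13,0,0,0,0,0],[0,-13,0,0,0,0,0],[0,-13,0,0,0,0,0]]'; python3 - <<'E'
from h import *
c0=np.array([.422,.168,.0895])
togo(c0,25.3,-60)
E
```

```text
clock: 44.9
tcp_pos: [0.5445, -0.1108, 0.0023]
orientation: [0.734, 0.266, 0.424, -0.459]
contact_force: [-2.6, 3.1, 6.0]
finger_gap: 0.681
clock: 45.65
tcp_pos: [0.515, -0.0526, 0.1135]
orientation: [0.734, 0.265, 0.425, -0.459]
contact_force: [-0.2, -0.2, -1.1]
finger_gap: 0.684
 tcp target [0.4194 0.1734 0.086 ] shift cm [ -9.83   1.29 -22.61] rot deg [ 0.7 89.9  0.2] q [ 0.01  0.16  1.97 -0.63  0.88 -0.07] gap mm 58.1
```

```bash
python3 -m handwheel '[[0,-9.8,1.3,-22.6,0.7,89.9,0.2],[0,-9.8,1.3,-22.6,0.7,89.9,0.2],[0,-9.8,1.3,-22.6,0.7,89.9,0.2],[0,-9.8,1.3,-22.6,0.7,89.9,0.2],[0,-9.8,1.3,-22.6,0.7,89.9,0.2],[0,-9.8,1.3,-22.6,0.7,89.9,0.2],[0,-9.8,1.3,-22.6,0.7,89.9,0.2],[0,-9.8,1.3,-22.6,0.7,89.9,0.2],[0,-9.8,1.3,-22.6,0.7,89.9,0.2],[0,-9.8,1.3,-22.6,0.7,89.9,0.2]]'; python3 -m handwheel '[[0,0,0,0,0,0,0],[0,0,0,0,0,0,0]]'; python3 - <<'E'
from h import *
c0=np.array([.422,.168,.0295])
togo(c0,25.3,-60)
s=viewer.snapshot("scene");p=viewer.snapshot("top")
for c in(p,s):
    W=world(c);f=c["frame"].astype(int);m=(W[...,2]>.06)&(W[...,2]<.15)&(abs(W[...,0]-.424)<.05)&(abs(W[...,1]-.17)<.05)&(f.min(-1)>130)
    q=W[m];print(len(q));
    if len(q): print(q.mean(0).round(3),q.min(0).round(3),q.max(0).round(3),rect(q[:,:2]))
E
```

```text
clock: 46.9
tcp_pos: [0.4193, 0.1722, 0.0835]
orientation: [0.216, 0.518, 0.816, -0.14]
contact_force: [0.1, -0.5, -0.9]
finger_gap: 0.68
clock: 47.15
tcp_pos: [0.4202, 0.1734, 0.0865]
orientation: [0.22, 0.517, 0.816, -0.139]
contact_force: [-0.2, 0.1, -0.4]
finger_gap: 0.684
 tcp target [0.4194 0.1734 0.026 ] shift cm [ 3.06 -0.07  5.21] rot deg [ 0.   0.1 -0. ] q [-0.3   0.58  1.78  0.7   1.63 -1.02] gap mm 58.1
139
[0.429 0.17  0.109] [0.396 0.152 0.095] [0.47  0.187 0.118] [ 0.431  0.172 73.766 24.053 13.713]
40
[0.426 0.169 0.11 ] [0.385 0.137 0.067] [0.467 0.185 0.137] [  0.429   0.167  78.468  42.839 -13.648]
```

```bash
python3 -m handwheel '[[0,1.5,0,2.7,0,0,0],[0,2.3,0,4.1,0,0,0],[0,2.7,0,4.7,0,0,0],[0,2.9,0,5,0,0,0],[0,2.95,0,5.1,0,0,0],[0,2.98,0,5.14,0,0,0],[0,2.98,0,5.14,0,0,0]]'
```

```text
clock: 48.12
tcp_pos: [0.4204, 0.1732, 0.0278]
orientation: [0.218, 0.517, 0.816, -0.138]
contact_force: [-1.0, -0.3, 5.0]
finger_gap: 0.687
```

```bash
python3 -m handwheel '[[0,-0.03,0,-0.06,0,0,0],[0,-0.03,0,-0.06,0,0,0],[-0.6,-0.03,0,-0.06,0,0,0],[-0.75,-0.03,0,-0.06,0,0,0],[-0.75,-0.03,0,-0.06,0,0,0],[-0.75,-1,0,-0.06,0,0,0],[-0.75,-3,0,-0.06,0,0,0],[-0.75,-8,0,-0.06,0,0,0],[-0.75,-14,0,-0.06,0,0,0],[-0.75,-20,0,-0.06,0,0,0]]';python3 -m handwheel '[[-1,-10,0,0,0,-20,0],[-1,-15,0,0,0,-40,0],[-1,-15,0,0,0,-55,0],[-1,-15,0,0,0,-55,0],[-1,-15,0,0,0,-55,0],[-1,-15,0,0,0,-55,0],[-1,-15,0,0,0,-55,0]]'; python3 - <<'E'
from h import *
s=viewer.snapshot("scene");p=viewer.snapshot("top");save(s,"s13.png",(170,290,90,390),2.6)
for c in(p,s): blobs(c,.035,.075,(.33,.49,.1,.32))
W=world(p)
for n,(x,y) in dict(green=(.579,-.3215),orange=(.585,-.259)).items():
    for dx in(-.012,.013):
        m=(abs(W[...,0]-x-dx)<.004)&(abs(W[...,1]-y)<.015);print(n,dx,W[m][:,2].round(3))
print(ctrl.sense()["tcp_pos"],viewer.spot_point("bar_knob",p)[:1],ctrl.sense()["contact_force"])
m=(W[...,2]>.066)&(W[...,2]<.085)&(W[...,0]>.51)&(W[...,0]<.63)&(W[...,1]>-.31)&(W[...,1]<-.26);print("knob",W[m].mean(0))
E
```

```text
clock: 49.38
tcp_pos: [0.4951, 0.0142, 0.1291]
orientation: [0.219, 0.517, 0.815, -0.139]
contact_force: [1.1, 0.7, -0.0]
finger_gap: 0.874
clock: 50.25
tcp_pos: [0.5495, -0.1011, 0.2029]
orientation: [0.57, 0.395, 0.623, -0.362]
contact_force: [-0.2, 0.1, -0.7]
finger_gap: 0.999
132 px [254.7 191.9] rgb [201. 202. 206.] z 0.0512 mean [0.4238 0.1667 0.0502] rect [ 0.424  0.168 59.232 17.211 25.145]
136 px [261.2 177. ] rgb [200. 203. 204.] z 0.0517 mean [0.4043 0.2081 0.051 ] rect [ 0.405  0.209 61.154 16.995 25.324]
140 px [268.  162.6] rgb [199. 198. 199.] z 0.0507 mean [0.3846 0.2483 0.0502] rect [ 0.385  0.25  59.38  18.194 23.931]
116 px [214.8 150.3] rgb [137. 125. 118.] z 0.0487 mean [0.3771 0.2436 0.0471] rect [ 0.381  0.248 65.806 18.029 24.536]
116 px [216.5 164.4] rgb [124. 123. 117.] z 0.0485 mean [0.3963 0.2033 0.0468] rect [ 0.399  0.207 62.131 19.07  26.483]
117 px [218.1 179.1] rgb [130. 126. 127.] z 0.0489 mean [0.4164 0.162  0.0472] rect [ 0.42   0.166 63.167 19.023 26.605]
green -0.012 [0.045 0.048 0.045 0.048 0.053 0.053 0.051 0.046 0.053 0.049 0.051 0.036
 0.046 0.035 0.046 0.04  0.044 0.036 0.038 0.043 0.037 0.044 0.036 0.045
 0.045 0.039 0.039 0.042 0.046 0.039 0.04  0.039]
green 0.013 [0.036 0.038 0.041 0.043 0.036 0.038 0.042 0.035 0.04  0.041 0.035 0.041
 0.034 0.043 0.039 0.035 0.036 0.042 0.037 0.039 0.044]
orange -0.012 [0.051 0.054 0.035 0.046 0.049 0.051 0.061 0.044 0.047 0.044 0.051 0.043
 0.038 0.038 0.038 0.039 0.045 0.04  0.041 0.04  0.039 0.041 0.038 0.04
 0.039 0.04  0.043 0.047 0.041 0.039 0.044]
orange 0.013 [0.04  0.041 0.039 0.039 0.035 0.041 0.039 0.039 0.041 0.042 0.042 0.037
 0.035 0.04  0.036 0.037 0.038]
[ 0.54968732 -0.10184195  0.20199305] [{'position': [200.5, 353.4], 'conf': 0.55}] [-0.6905683  -0.64744218  0.41721339]
knob [ 0.57969689 -0.29007296  0.07448422]
```

View pics/s13.png

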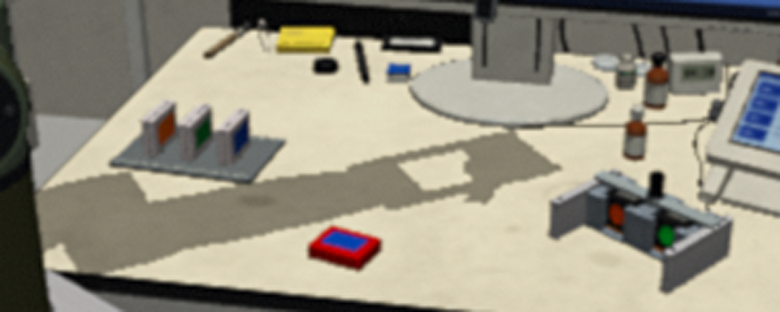

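```bash
python3 -m handwheel '[[-1,0,0,0,0,0,0],[-1,0,0,0,0,0,0],[-1,0,0,0,0,0,0]]'; python3 -c "
from h import *
print(ticket.close_job())"
```

```text
clock: 50.78
tcp_pos: [0.5495, -0.1009, 0.2021]
orientation: [0.57, 0.395, 0.623, -0.362]
contact_force: [0.2, 0.4, -0.9]
finger_gap: 0.999
the job is handed in; nothing more can be done
None
```

The filter kit is put away and I've handed the job in at about 51 s on the robot's clock; it reports no verdict.

- **Cubes:** The orange cube is in the +y bay and the green one in the −y bay. Each was pressed down with closed fingers, and their tops measure about 39–40 mm above the desk, flush with the block's 41 mm top.
- **Bar:** I gripped the knob and slid it about 38 mm from where it stood. It stopped with the knob over the line between the bays, at x ≈ 0.580 against 0.580 for the block. I judged this to be the end stop because a slight further push did not move it. The limit is 36 mm, so if the bar started exactly at 0 the margin is about 2 mm. My measurement suggests it began about 5 mm in.
- **Cases:** The orange, green and blue cases stand on their long edges on the ledge, about 45 mm apart, centred within about 5 mm of the ledge's middle in x and 46 mm in y. In the last top view each shows a top edge of about 60 × 17 mm at about 51 mm height, so they are upright, and the fingers are clear.
- **Left alone:** I did not touch the purple and red look-alikes, the cube pair by the panel, the bottle, the blue-lidded box or the dust cap. The last picture shows nothing near the work disturbed.

The two cameras disagreed by 4–5 mm in x throughout, so I worked with the mean or with differences within one view. One of the detector's bar-knob readings was wrong, so I used the depth measurement instead.

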